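# File the slide cases upright in the bench rack

### The job

The slide cases lying flat on the microscope bench should be filed in the aluminium rack. First slide the rack's black bookend fully back to open it, then stand every case upright on a narrow edge between the bookend and the stop, side by side like books, centred on the rack, with their broad faces towards the stop. Finally slide the bookend up so that the row is snug against the stop, with all cases upright and no gaps; leave the other things on the bench alone.

Things in the scene. Friction and masses are not known exactly. Their poses are not given: they have to be found in the camera images.
- rack: fixed aluminium file rack: a floor plate 265 x 84 mm and 4 mm thick (flat top, no side walls; it spans rack x from -235 to +30 mm) with an upright stop plate 8 mm thick, 70 mm wide, its top 75 mm above the bench, at one end. Origin on the bench, below the middle of the stop's inner face; x points from the bay through the stop (so the bay is at negative x), y along the stop's width, z up
- bookend (a joint): sliding bookend of the rack: clear distance in m between the stop's inner face and the bookend's face; 0 shut against the stop, 0.16 fully open; it moves along the rack's x axis, opening to -x, and stays where it is left (about 2 N of sliding friction)
- bookend_face (a point): foot of the bookend's face (the side towards the stop), on the rack's floor, at mid width; axes as the rack's. The face plate is black, 70 mm wide, 60 mm high and 6 mm thick
- bookend_grip (a point): top centre of the bookend's grip, a black upright fin 14 mm thick (rack y), 36 mm long (rack x), its top 74 mm above the bench and 24 mm behind the bookend's face; both its sides are free down to a foot 34 mm wide and 8 mm high on the rack's floor
- case1: hard-shell microscope-slide case, a closed flat blue plastic box 86 x 62 x 20 mm, 0.10 to 0.20 kg, white label on one broad face; it starts lying flat on the bench. Origin at its centre; x along the 86 mm length, y along the 62 mm width, z through the 20 mm thickness. Either face may be outward, and either narrow edge may be the foot. None if absent (4 to 6 of the six cases are there)
- case2: hard-shell microscope-slide case, a closed flat blue plastic box 86 x 62 x 20 mm, 0.10 to 0.20 kg, white label on one broad face; it starts lying flat on the bench. Origin at its centre; x along the 86 mm length, y along the 62 mm width, z through the 20 mm thickness. Either face may be outward, and either narrow edge may be the foot. None if absent (4 to 6 of the six cases are there)
- case3: hard-shell microscope-slide case, a closed flat blue plastic box 86 x 62 x 20 mm, 0.10 to 0.20 kg, white label on one broad face; it starts lying flat on the bench. Origin at its centre; x along the 86 mm length, y along the 62 mm width, z through the 20 mm thickness. Either face may be outward, and either narrow edge may be the foot. None if absent (4 to 6 of the six cases are there)
- case4: hard-shell microscope-slide case, a closed flat blue plastic box 86 x 62 x 20 mm, 0.10 to 0.20 kg, white label on one broad face; it starts lying flat on the bench. Origin at its centre; x along the 86 mm length, y along the 62 mm width, z through the 20 mm thickness. Either face may be outward, and either narrow edge may be the foot. None if absent (4 to 6 of the six cases are there)
- case5: hard-shell microscope-slide case, a closed flat blue plastic box 86 x 62 x 20 mm, 0.10 to 0.20 kg, white label on one broad face; it starts lying flat on the bench. Origin at its centre; x along the 86 mm length, y along the 62 mm width, z through the 20 mm thickness. Either face may be outward, and either narrow edge may be the foot. None if absent (4 to 6 of the six cases are there)
- case6: hard-shell microscope-slide case, a closed flat blue plastic box 86 x 62 x 20 mm, 0.10 to 0.20 kg, white label on one broad face; it starts lying flat on the bench. Origin at its centre; x along the 86 mm length, y along the 62 mm width, z through the 20 mm thickness. Either face may be outward, and either narrow edge may be the foot. None if absent (4 to 6 of the six cases are there)
- bottle: bystander: closed plastic bottle, 60 mm across, 120 mm high; origin under its centre
- tipbox: bystander: pipette tip box 85 x 120 x 65 mm; origin under its centre
- marker: bystander: marker pen 120 mm long lying on the bench; origin under it
There are look-alikes about, which are no part of the job. What is shaped like the case5 but green, red or yellow is not meant.

How it is judged:
By the outcome, as a careful person would: the job done as asked, in the order asked, and still so for the second after the job is handed in, with the robot touching nothing.
Of case1, case2, case3, case4, case5, case6 only 4 to 6 are there at a start; the rules pass over those that are not, and their reading is None.
At some moment in a run one of case1, case2, case3, case4, case5, case6 may be knocked a few centimetres aside while the robot is not near it.
Once in a run the grip may slacken for a moment while it holds something.
It also fails if it takes over 210 s, if anything falls off the work surface, if the arm or the gripper's body presses on something with over 40 N, if the wrist force passes 120 N, or if a joint passes its speed limit or range.

### The arm

A 6-joint arm with a two-finger parallel gripper is mounted at the origin on the work surface. World frame = base frame: x ahead of the robot, y to its left, z up, the work surface at z = 0. Lengths are in m, angles in degrees, forces in N, time in s.
With the tool pointing down it reaches from about 0.375 to 0.9 m from the base axis. Payload 3.1 kg.
Tool frame: the origin (TCP) lies on the centre line of the jaws, within the pads' length; the fingertips stand finger_overhang ahead of it and the grasp point (between the pads) lies 5 mm behind it (finger_overhang is the distance from the TCP to the fingertips, in m); z points along the fingers, y is the line along which they close (so a half turn about z gives the same grasp; the last joint's range is limited). The gripper opens to 87 mm and grips with 3 to 60 N. Pads are 19 mm wide; open, the fingers measure 117 mm over their backs; the gripper's body (75 mm by 190 mm) begins 51 mm behind the grasp point.
Start: joints at [67.007, 30.224, 82.088, -0, 67.689, -10.227], TCP at [0.138, 0.61, 0.211] pointing down, gripper open.
Joint ranges: [-176.69, 176.69], [-43.24, 126.21], [12.49, 139.97], [-82, 262], [0, 151.66], [-163.58, 163.58]. Speed limits (degrees/s): [159.86, 159.86, 180, 180, 180, 180].

### API

Orientations are given as a 3x3 rotation matrix whose columns are the frame's x, y, z axes.
In Python, from rig import read_state, capture, calibration, hand_in, finger_overhang gives the robot as it stands.
- The arm moves only by the tool send_rows, never from a script. Its argument "plan" is a list of rows, each a list of 5 numbers: the closure in counts, from 0 (fully open) to 255 (shut), then the shift along the tool's x, y, z in m, then the turn about the tool's z in rad. A call has 1 to 20 rows; each row shifts and turns the commanded pose from where the row before left it, along the tool's axes as they then stand; what a row does not reach is not made up. A row lasts 1/12 s, in which the tool goes at most 41.7 mm and 7.16 degrees, less where a joint would pass 70% of its speed; a pose out of reach is approached as far as the arm can. A call is refused whole if a number of a shift passes 0.0417 or a number of a turn 0.125, either way. A call with a gripper value outside its range is refused whole. The fingers move at their own pace and stop on an object; the grip force is fixed at half the most. Time passes only in rows, so rows that do not move let the fingers close. It gives the time, the measured TCP pose, the force, the opening and the grip force at its end, in the units of the state.
- read_state(): the state, without advancing time (a new reading comes with each control period).
- capture(name): name is "scene" or "side" or "wrist"; returns (picture, depth): 480x640x3 uint8, blue, green, red; 480x640 float32, m along the optical axis (not along the pixel's ray), 0 where there is no reading.
- calibration(name): a dict with "fx", "fy", "cx", "cy" (pixels), "xyz" and "rotation" of the camera in the world. Camera axes: x right, y down, z forward; pixel columns grow to the right and rows downward; lengths in m; the calibration is good to about 2 mm. The wrist camera is an equidistant fisheye: a pixel r from the principal point sees the ray r / f radians off the axis. A picture is of the moment at which its call begins: read the wrist's pose just before it. calibration takes no time and is no camera call; for the wrist camera it gives the pose at the moment of the call.
- hand_in(): hands the job in; it is judged then, once.
The state is a dict: "time_s": time; "joint_positions": joint angles; "qvel": joint speeds; "tau": joint torques, N m; "position": TCP position; "tcp_rot": TCP orientation; "force": force on the tool from outside, world axes, zero at the start; "moment": the same for the moment, N m; "opening": opening from 0.0 (shut) to 1.0 (fully open); "grasp_force": force on a finger pad.
Only numpy, scipy, OpenCV 4.12 (cv2) and the standard library are available. Lean on these libraries where they do the work, as an engineer would, in place of code of your own. Each camera call takes 0.05 s, during which the arm holds its last target. There are 200 camera calls.

## Working session

There is one attempt and no reset: what is moved stays moved. The work goes in short steps, Python scripts to look and compute and a tool call to move; the robot and the scene stay as the last step left them, time stands still between calls to the robot, and variables do not carry over. Pictures are saved under pics/ and viewed, at most 14 in all, crops included, and the job is handed in when it is done.

Besides the shell and the picture viewer there is one more tool, called after "Emit:" by a JSON object that holds its "fn" and its "kwargs", one argument or row to a line. send_rows: Moves the arm, as the interface text tells. Its arguments: {"type":"object","properties":{"plan":{"type":"array","items":{"type":"array","items":{"type":"number"}}}},"required":["plan"]}

```bash
ls; mkdir -p pics
python3 - <<'E'
from rig import *
import cv2,numpy as np
s=read_state();print(s['position'],s['tcp_rot'],s['opening'],finger_overhang() if callable(finger_overhang) else finger_overhang)
for n in('scene','side'):
    p,d=capture(n);cv2.imwrite(f'pics/{n}0.png',p);np.savez(f'{n}0.npz',p=p,d=d);c=calibration(n);print(n,c)
print(calibration('wrist'))
E
```

```text
pics
[0.13777385 0.60886142 0.20964497] [[-9.75282947e-01  2.20957992e-01 -8.59235325e-04]
 [ 2.20959310e-01  9.75280964e-01 -2.00600459e-03]
 [ 3.94753111e-04 -2.14627811e-03 -9.99997619e-01]] 1.0013254530730158 0.014
scene {'fx': 456.0501074047928, 'fy': 456.0501074047928, 'cx': 318.1484780803543, 'cy': 237.38616449306272, 'xyz': array([1.38297935, 0.4879128 , 0.86892586]), 'rotation': array([[-0.52181658,  0.53419592, -0.6650881 ],
       [ 0.85278772,  0.34627898, -0.39095265],
       [ 0.02146072, -0.77118454, -0.63624983]])}
side {'fx': 497.3239747841562, 'fy': 497.3239747841562, 'cx': 310.0923358054112, 'cy': 237.79129182026597, 'xyz': array([ 0.15174252, -0.86331128,  0.65369838]), 'rotation': array([[ 0.90102948, -0.24125192,  0.36047661],
       [-0.43339992, -0.46697579,  0.77077761],
       [-0.01761773, -0.85072388, -0.52531752]])}
{'fx': 371.64829954431775, 'fy': 371.64829954431775, 'cx': 317.05915846000147, 'cy': 240.00588677805496, 'xyz': array([0.05682636, 0.62759738, 0.38398692]), 'rotation': array([[ 0.22224209,  0.92881733,  0.29649086],
       [ 0.97499009, -0.21119745, -0.06920949],
       [-0.00166485,  0.30445691, -0.95252465]])}
```

View pics/scene0.png

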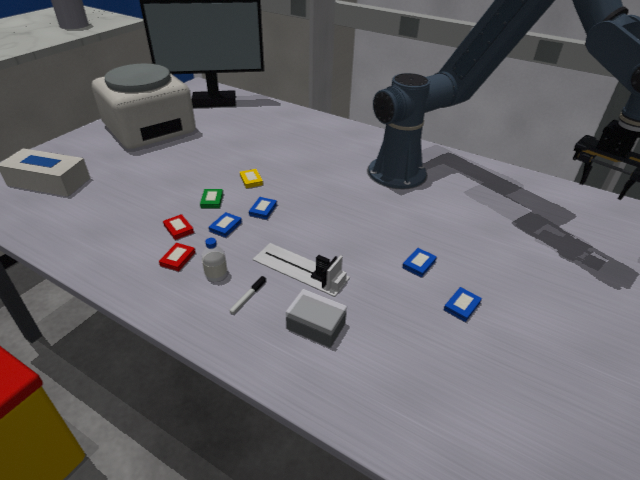

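View pics/side0.png

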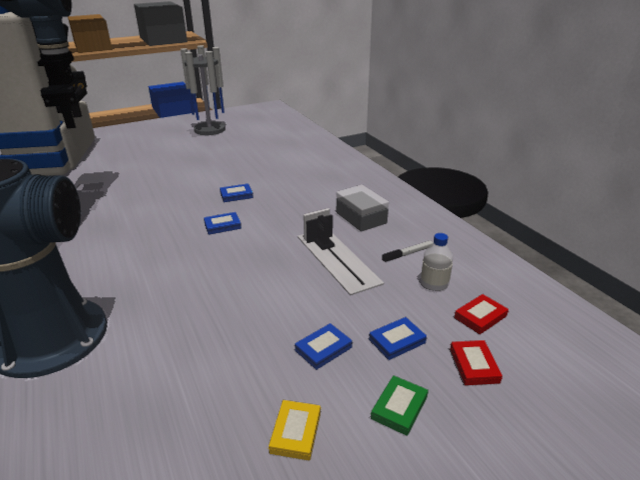

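Scene shows four blue cases at about (225,224), (263,208), (419,262) and (463,303). The rack is at (300,270) with its bookend almost shut at (322,268). The side view agrees, with four blue cases and the rack at (340,250). The red, green and yellow cases aren't part of the job.

```bash
cat > h.py <<'E'
from rig import *
import cv2,numpy as np
def cloud(n,p=None,d=None):
    if p is None: p,d=capture(n)
    c=calibration(n);v,u=np.mgrid[:480,:640]
    r=np.dstack([(u-c['cx'])/c['fx'],(v-c['cy'])/c['fy'],np.ones((480,640))])
    W=(r*d[...,None])@c['rotation'].T+c['xyz']
    return p,W,r@c['rotation'].T,c['xyz'],d
def plane(R,o,z): return o+R*((z-o[2])/R[...,2])[...,None]
def blue(p):
    h=cv2.cvtColor(p,cv2.COLOR_BGR2HSV);return cv2.inRange(h,(105,150,60),(130,255,255))
def cases(n,p=None,d=None):
    p,W,R,o,d=cloud(n,p,d);m=blue(p);out=[]
    for c in cv2.findContours(m,cv2.RETR_EXTERNAL,cv2.CHAIN_APPROX_NONE)[0]:
        if cv2.contourArea(c)<150: continue
        k=np.zeros_like(m);cv2.drawContours(k,[c],-1,255,-1);k=k>0
        q=W[k&(d>0)];
        if abs(np.median(q[:,2])-.02)>.02: continue
        t=k&(d>0)&(W[...,2]>.0155)&(W[...,2]<.03)
        P=plane(R,o,.02)[t][:,:2]
        r=cv2.minAreaRect((P*1000).astype(np.float32));(cx,cy),(w,l),a=r
        if w<l:a+=90;w,l=l,w
        out.append((round(cx,1),round(cy,1),round(w,1),round(l,1),round((a+90)%180-90,1),np.round(np.percentile(q[:,2],[5,50,95]),3),c.mean((0,1)).astype(int)))
    return sorted(out,key=lambda r:r[0])
E
python3 - <<'E'
from h import *
for n in('scene','side'):
    z=np.load(n+'0.npz');print(n)
    for r in cases(n,z['p'],z['d']):print(*r)
    p,W,R,o,d=cloud(n,z['p'],z['d'])
    # rack: around
    hsv=cv2.cvtColor(p,cv2.COLOR_BGR2HSV)
    k=np.zeros((480,640),bool)
    if n=='scene':k[235:300,245:355]=1
    else:k[200:300,290:390]=1
    for nm,zl,zh in(('plate',.002,.0065),('high',.03,.09),('top',.068,.08)):
        t=k&(d>0)&(W[...,2]>zl)&(W[...,2]<zh)
        for col,cm in(('dark',hsv[...,2]<70),('light',hsv[...,2]>120)):
            q=W[t&cm]
            if len(q)>20:print(nm,col,len(q),np.round(q.mean(0),3),cv2.minAreaRect((q[:,:2]*1000).astype(np.float32)))
    cv2.imwrite(f'pics/{n}c.png',cv2.resize(p[225:305,240:360] if n=='scene' else p[195:300,285:395],None,fx=5,fy=5,interpolation=cv2.INTER_CUBIC))
E
```

```text
scene
426.6 256.2 88.2 64.5 -5.3 [0.007 0.019 0.023] [419 262]
457.5 -263.5 89.9 63.6 12.9 [0.007 0.02  0.023] [262 208]
515.8 406.5 89.6 62.1 -8.3 [0.007 0.02  0.022] [462 304]
589.7 -306.1 89.3 66.5 3.4 [0.007 0.019 0.023] [224 224]
plate dark 64 [ 0.641 -0.049  0.005] ((639.3323364257812, -44.804412841796875), (149.13372802734375, 191.03172302246094), 40.052635192871094)
plate light 1762 [ 0.614 -0.046  0.004] ((606.9264526367188, -26.127853393554688), (260.8359680175781, 325.5174560546875), 32.96142578125)
high dark 260 [0.626 0.061 0.059] ((621.4585571289062, 58.559913635253906), (68.71688842773438, 46.448020935058594), 8.500354766845703)
high light 334 [0.696 0.094 0.06 ] ((676.292236328125, 105.40115356445312), (72.03105926513672, 189.45236206054688), 86.1814193725586)
top dark 63 [0.62  0.054 0.073] ((619.2323608398438, 53.72121810913086), (36.868431091308594, 15.771044731140137), 82.8631591796875)
top light 59 [0.636 0.089 0.074] ((673.5509033203125, 99.85285949707031), (44.45310592651367, 183.7321319580078), 84.7753677368164)
side
420.2 249.2 82.8 65.6 -5.7 [0.016 0.021 0.0
[... 303 characters left out ...]
 36.589508056640625)
plate light 2591 [ 0.619 -0.029  0.004] ((657.0086059570312, 40.621002197265625), (447.4910888671875, 279.28460693359375), 62.28629684448242)
high dark 719 [0.663 0.073 0.047] ((690.9559326171875, 75.09133911132812), (191.6615447998047, 138.6917724609375), 33.66816329956055)
high light 322 [0.73  0.084 0.067] ((698.8674926757812, 96.10469055175781), (61.32368850708008, 230.69622802734375), 81.86969757080078)
top dark 64 [0.615 0.049 0.073] ((615.3362426757812, 50.85833740234375), (13.99505615234375, 38.156944274902344), 1.7327197790145874)
top light 74 [0.623 0.087 0.074] ((689.0377807617188, 78.41799926757812), (25.249536514282227, 216.7063446044922), 87.41705322265625)
```

View pics/scenec.png

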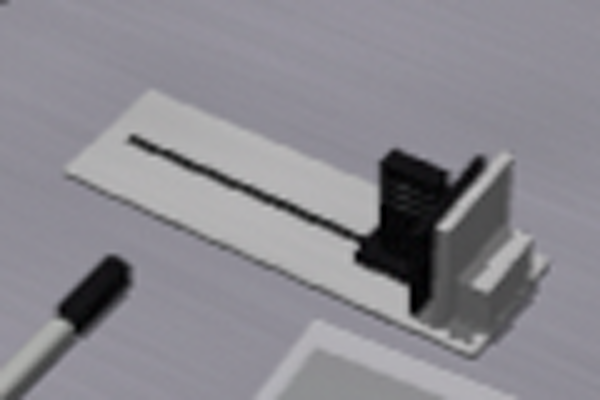

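The crop shows the plate corners (in the crop) at about (150,90), (66,173), (475,355) and (550,262). The bookend is nearly shut against the stop, and the bay runs towards world -y. I'll hover over the rack for a wrist view.

Emit:
{"fn": "send_rows", "kwargs": {
  "plan": [
    [0,-0.0297,-0.0245,0,0],
    [0,-0.0297,-0.0245,0,0],
    [0,-0.0297,-0.0245,0,0],
    [0,-0.0297,-0.0245,0,0],
    [0,-0.0297,-0.0245,0,0],
    [0,-0.0297,-0.0245,0,0],
    [0,-0.0297,-0.0245,0,0],
    [0,-0.0297,-0.0245,0,0],
    [0,-0.0297,-0.0245,0,0],
    [0,-0.0297,-0.0245,0,0],
    [0,-0.0297,-0.0245,0,0],
    [0,-0.0297,-0.0245,0,0],
    [0,-0.0297,-0.0245,0,0],
    [0,-0.0297,-0.0245,0,0],
    [0,-0.0297,-0.0245,0,0],
    [0,-0.0297,-0.0245,0,0],
    [0,-0.0297,-0.0245,0,0],
    [0,-0.0297,-0.0245,0,0],
    [0,-0.0297,-0.0245,0,0],
    [0,-0.0297,-0.0245,0,0]
  ]
}}

```text
time_s: 1.77
position: [0.6096, -0.0013, 0.2101]
tcp_rot: [[-0.975, 0.221, -0.001], [0.221, 0.975, 0.0], [0.001, 0.0, -1.0]]
force: [0.8, 0.5, 0.3]
opening: 0.998
grasp_force: 0.0
```

Emit:
{"fn": "send_rows", "kwargs": {
  "plan": [
    [0,0,0,0,0.12],
    [0,0,0,0,0.12],
    [0,0,0,0,0.12],
    [0,0,0,0,0.12],
    [0,0,0,0,0.12],
    [0,0,0,0,0.12],
    [0,0,0,0,0.12],
    [0,0,0,0,0.12],
    [0,0,0,0,0.12],
    [0,0,0,0,0.12],
    [0,0,0,0,0.12],
    [0,0,0,0,0],
    [0,0,0,0,0]
  ]
}}

```text
time_s: 2.85
position: [0.6088, 0.0004, 0.2102]
tcp_rot: [[-0.031, 1.0, -0.001], [1.0, 0.031, 0.0], [0.0, -0.001, -1.0]]
force: [-0.4, 0.9, -0.5]
opening: 1.002
grasp_force: 0.0
```

Run:
```python
from h import *
s=read_state();print(s['position'],s['tcp_rot'],s['joint_positions'])
c=calibration('wrist');p,d=capture('wrist');cv2.imwrite('pics/w1.png',p);np.savez('w1.npz',p=p,d=d,**c)
```

```text
[6.08788038e-01 4.40657278e-04 2.10234234e-01] [[-3.10768301e-02  9.99516555e-01 -9.42205042e-04]
 [ 9.99516985e-01  3.10769707e-02  1.34897398e-04]
 [ 1.64113060e-04 -9.37557759e-04 -9.99999547e-01]] [-1.04628313e+01  2.90113575e+01  8.44881340e+01 -2.40112545e-03
  6.65549989e+01 -1.22427373e+01]
```

View pics/w1.png

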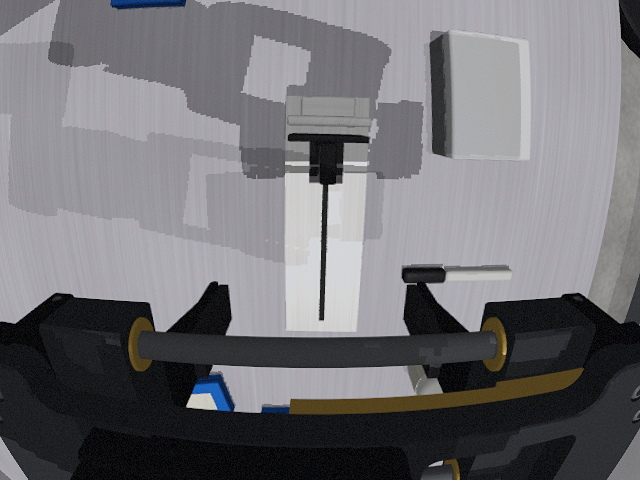

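The wrist view shows the plate from its far end (286–357, 330) up to the stop at (328,115). The slot line runs (321,319)–(326,185), and the bookend plate is at (328,137) with its fin at (325,160).

```bash
cat >> h.py <<'E'
def wray(c,u,v):
    x=(np.asarray(u,float)-c['cx']);y=(np.asarray(v,float)-c['cy']);r=np.hypot(x,y)+1e-9;t=r/c['fx']
    return np.stack([np.sin(t)*x/r,np.sin(t)*y/r,np.cos(t)],-1)@np.asarray(c['rotation']).T
def wpt(c,u,v,z):
    R=wray(c,u,v);return c['xyz']+R*((z-c['xyz'][2])/R[...,2])[...,None]
E
python3 - <<'E'
from h import *
z=np.load('w1.npz');p,d=z['p'],z['d'];c={k:z[k] for k in('fx','fy','cx','cy','xyz','rotation')}
g=cv2.cvtColor(p,cv2.COLOR_BGR2GRAY).astype(int)
for v in range(195,330,15): # plate edges & slot
    row=g[v];gr=np.diff(row);L=278+np.argmax(gr[278:296]);Rr=350+np.argmin(gr[350:375]);dk=310+np.where(row[310:335]<80)[0]
    print(v,L,Rr,dk.mean(),[np.round(wpt(c,a,v,.004)[:2]*1000,1) for a in(L+.5,Rr+.5,dk.mean())])
col=np.diff(g[:,300]);e=310+np.argmin(col[310:345]);print('end',e,wpt(c,300,e+.5,.004),wpt(c,345,e+.5,.004))
k=(g<60);k[:128]=0;k[190:]=0;k[:,:280]=0;k[:,375:]=0
for v in range(128,190,3):
    w=np.where(k[v])[0];print(v,(w.min(),w.max()) if len(w) else None, g[v,[295,325]], np.round(d[v,[295,325]],3),end=' | ')
print()
print(g[90:142,300],d[90:142,300])
# wrist depth points
v,u=np.mgrid[:480,:640];x=u-c['cx'];y=v-c['cy'];r=np.hypot(x,y)+1e-9;t=r/c['fx'];R=wray(c,u,v);zc=np.cos(t)
W=c['xyz']+R*(d/zc)[...,None]
b=np.zeros_like(k);b[85:190,280:375]=1
for nm,m in(('fin top',b&(abs(W[...,2]-.074)<.004)&(g<70)&(W[...,2]>0)),('stoptop',b&(abs(W[...,2]-.075)<.004)&(g>90)),('plate top',b&(abs(W[...,2]-.060)<.003)&(g<70))):
    q=W[m&(d>0)];print(nm,len(q),np.round(q.mean(0),4),cv2.minAreaRect((q[:,:2]*1000).astype(np.float32)) if len(q) else 0)
E
```

```text
195 284 365 325.0 [array([575.5,  11.2]), array([660. ,  13.9]), array([617.6,  12.3])]
210 284 364 324.0 [array([575.6,  -4.9]), array([659.9,  -2.3]), array([617.1,  -3.7])]
225 284 363 324.0 [array([575.7, -21.3]), array([659.9, -18.7]), array([617.7, -20. ])]
240 284 362 323.0 [array([575.8, -38. ]), array([659.9, -35.5]), array([617.2, -36.8])]
255 284 361 323.0 [array([575.8, -55.2]), array([660. , -52.7]), array([617.8, -53.9])]
270 285 360 322.5 [array([576.9, -72.9]), array([660.1, -70.5]), array([617.9, -71.6])]
285 285 359 322.0 [array([576.9, -91.2]), array([660.3, -88.8]), array([618. , -89.8])]
300 285 358 321.5 [array([ 576.8, -110.2]), array([ 660.6, -107.8]), array([ 618.1, -108.8])]
315 285 357 321.5 [array([ 576.7, -130. ]), array([ 660.9, -127.6]), array([ 618.8, -128.5])]
end 336 [ 0.59398434 -0.15922231  0.004     ] [ 0.64808696 -0.15778637  0.004     ]
128 None [142 146] [0.363 0.364] | 131 None [145 145] [0.363 0.364] | 134 (np.int64(289), np.int64(340)) [13  0] [0.315 0.341] | 137 (np.int64(288), np.int64(368)) [29 23] [0.308 0.308] | 140 (np.int64(288), np.i
[... 1512 characters left out ...]
  0.29304683 0.29316145 0.29173392 0.293212
 0.2947281  0.29319745 0.29360485 0.2943257  0.29610163 0.36290544
 0.36156943 0.3631191  0.3607377  0.363305   0.36311004 0.36447102
 0.36426398 0.36262882 0.3193654  0.3076161  0.30871868 0.30837196
 0.30886012 0.30738974 0.30954796 0.3089785 ]
fin top 676 [0.6171 0.053  0.074 ] ((617.3378295898438, 52.64755630493164), (13.472062110900879, 35.54607391357422), 1.7448856830596924)
stoptop 802 [0.6166 0.0882 0.0748] ((616.8349609375, 63.739017486572266), (68.67133331298828, 57.974769592285156), 0.5823285579681396)
plate top 50 [0.6174 0.0735 0.062 ] ((617.0828857421875, 60.057708740234375), (68.83916473388672, 32.68745803833008), 0.4548128843307495)
```

Run:
```python
from h import *
z=np.load('w1.npz');p,d=z['p'],z['d'];c={k:z[k] for k in('fx','fy','cx','cy','xyz','rotation')}
g=cv2.cvtColor(p,cv2.COLOR_BGR2GRAY).astype(int)
f=lambda u,v,z:np.round(wpt(c,u,v,z)[:2]*1000,1)
print('stop top inner',f(300,124.5,.075),f(355,124.5,.075),'outer',f(300,115.5,.075))
print('be plate top front',f(300,133.5,.06),f(300,140.5,.06))
print('end profiles',g[325:342,300],g[325:342,345])
for u in (295,300,345,350):
    s=g[325:340,u];e=325+np.argmin(np.diff(s))+.5;print(u,e,f(u,e,.004),f(u,e,0))
for u in(292,362): print(u,[g[v,u] for v in range(112,130)])
```

```text
stop top inner [593.2  84.5] [638.4  86.2] outer [593.  92.]
be plate top front [592.7  76.7] [592.9  70.6]
end profiles [207 204 205 205 207 204 163 165 166 168 166 174  91  38  40  46  43] [210 210 209 209 209 209 202 165 169 167 170 175  70  38  37  42  47]
295 336.5 [ 588.  -159.5] [ 587.8 -162. ]
300 336.5 [ 594.  -159.2] [ 593.8 -161.8]
345 336.5 [ 648.1 -157.8] [ 648.5 -160.3]
350 336.5 [ 654.1 -157.7] [ 654.6 -160.3]
292 [np.int64(143), np.int64(145), np.int64(144), np.int64(119), np.int64(139), np.int64(149), np.int64(148), np.int64(145), np.int64(145), np.int64(144), np.int64(142), np.int64(128), np.int64(116), np.int64(114), np.int64(144), np.int64(141), np.int64(140), np.int64(142)]
362 [np.int64(141), np.int64(142), np.int64(137), np.int64(142), np.int64(141), np.int64(128), np.int64(134), np.int64(148), np.int64(151), np.int64(151), np.int64(150), np.int64(146), np.int64(145), np.int64(131), np.int64(110), np.int64(137), np.int64(144), np.int64(142)]
```

Emit:
{"fn": "send_rows", "kwargs": {
  "plan": [
    [0,0,0,0,0.023],
    [0,0.02,0.003,-0.0,0],
    [0,0.0165,0.003,0.0,0],
    [0,0.016,0.003,0.02,0],
    [0,0,0,0.03,0],
    [0,0,0,0.03,0],
    [0,0,0,0.03,0],
    [0,0,0,0.025,0],
    [0,0,0,0.02,0],
    [255,0,0,0,0],
    [255,0,0,0,0],
    [255,0,0,0,0],
    [255,0,0,0,0],
    [255,0,0,0,0],
    [255,0,0,0,0],
    [255,0,0,0,0],
    [255,0,0,0,0],
    [255,0,0,0,0],
    [255,0,0,0,0]
  ]
}}

```text
time_s: 4.48
position: [0.6178, 0.0529, 0.0558]
tcp_rot: [[-0.005, 1.0, 0.0], [1.0, 0.005, -0.0], [-0.0, 0.0, -1.0]]
force: [-0.1, -0.5, -0.2]
opening: 0.327
grasp_force: 0.0
```

Emit:
{"fn": "send_rows", "kwargs": {
  "plan": [
    [255,0,0,0,0],
    [255,0,0,0,0],
    [255,0,0,0,0],
    [255,0,0,0,0],
    [255,0,0,0,0],
    [255,0,0,0,0]
  ]
}}

```text
time_s: 4.98
position: [0.6162, 0.053, 0.0554]
tcp_rot: [[-0.005, 1.0, -0.004], [1.0, 0.005, -0.0], [0.0, -0.004, -1.0]]
force: [-5.0, -1.5, 3.4]
opening: 0.153
grasp_force: 30.0
```

Emit:
{"fn": "send_rows", "kwargs": {
  "plan": [
    [255,-0.005,0,0,0],
    [255,-0.01,0,0,0],
    [255,-0.01,0,0,0],
    [255,-0.01,0,0,0],
    [255,-0.01,0,0,0],
    [255,-0.01,0,0,0],
    [255,-0.01,0,0,0],
    [255,-0.01,0,0,0],
    [255,-0.01,0,0,0],
    [255,-0.01,0,0,0],
    [255,-0.01,0,0,0],
    [255,-0.01,0,0,0],
    [255,-0.01,0,0,0],
    [255,-0.01,0,0,0],
    [255,-0.01,0,0,0],
    [255,-0.008,0,0,0],
    [255,-0.002,0,0,0],
    [255,0,0,0,0]
  ]
}}

```text
time_s: 6.48
position: [0.6173, -0.099, 0.0554]
tcp_rot: [[-0.003, 1.0, -0.003], [1.0, 0.003, 0.006], [0.006, -0.003, -1.0]]
force: [-3.9, 8.1, 4.0]
opening: 0.153
grasp_force: 30.0
```

Emit:
{"fn": "send_rows", "kwargs": {
  "plan": [
    [0,0,0,0,0],
    [0,0,0,0,0],
    [0,0,0,0,0],
    [0,0,0,0,0],
    [0,0,0,0,0],
    [0,0,0,-0.03,0],
    [0,0,0,-0.04,0],
    [0,0,0,-0.04,0],
    [0,0,0,-0.04,0],
    [0,0.034,-0.016,0,0],
    [0,0.035,-0.0163,0,0],
    [0,0.035,-0.0163,0,0],
    [0,0.035,-0.0163,0,0],
    [0,0.035,-0.0163,0,0],
    [0,0.035,-0.0163,0,0],
    [0,0.035,-0.0163,0,0],
    [0,0.035,-0.0163,0,0],
    [0,0.035,-0.0163,0,0],
    [0,0.035,-0.0163,0,0]
  ]
}}

```text
time_s: 8.07
position: [0.4538, 0.2476, 0.206]
tcp_rot: [[-0.004, 1.0, 0.002], [1.0, 0.004, 0.0], [0.0, 0.002, -1.0]]
force: [0.4, 0.9, -0.0]
opening: 0.998
grasp_force: 0.0
```

Emit:
{"fn": "send_rows", "kwargs": {
  "plan": [
    [0,0,0,0,-0.123],
    [0,0,0,0,-0.123],
    [0,0,0,0,-0.123],
    [0,0,0,0,-0.123],
    [0,0,0,0,-0.123],
    [0,0,0,0,-0.123],
    [0,0,0,0,-0.123],
    [0,0,0,0,-0.123],
    [0,0,0,0,-0.123],
    [0,0,0,0,-0.123],
    [0,0,0,0,-0.123],
    [0,0,0,0,-0.123],
    [0,0,0,0,0],
    [0,0,0,0,0]
  ]
}}

```text
time_s: 9.23
position: [0.4546, 0.2461, 0.2058]
tcp_rot: [[-0.996, 0.093, 0.001], [0.093, 0.996, 0.0], [-0.001, 0.0, -1.0]]
force: [-0.2, -0.5, -0.5]
opening: 0.999
grasp_force: 0.0
```

```bash
cat >> h.py <<'E'
def wcases(save=None):
    c=calibration('wrist');p,d=capture('wrist')
    if save: cv2.imwrite('pics/'+save,p)
    m=blue(p);out=[]
    for k in cv2.findContours(m,cv2.RETR_EXTERNAL,cv2.CHAIN_APPROX_NONE)[0]:
        if cv2.contourArea(k)<800: continue
        # top-face outline: cast filled contour onto z=.02
        P=wpt(c,k[:,0,0],k[:,0,1],.02)[:,:2]
        (cx,cy),(w,l),a=cv2.minAreaRect((P*1000).astype(np.float32))
        if w<l:a+=90;w,l=l,w
        out.append(np.round([cx,cy,w,l,(a+90)%180-90],1))
    return out
def togo(x,y,s=None):
    s=s or read_state();R=s['tcp_rot'];dl=R.T@(np.array([x,y,s['position'][2]])-s['position'])
    return np.round(dl,4),np.round(s['position'],4),'toolx deg',round(np.degrees(np.arctan2(R[1,0],R[0,0])),2)
E
python3 - <<'E'
from h import *
print(togo(.4553,.2496));[print(*r) for r in wcases('w2.png')]
E
```

```text
(array([-0.0004,  0.0036,  0.    ]), array([0.4546, 0.2461, 0.2058]), 'toolx deg', np.float64(174.66))
509.7 402.4 87.9 67.0 -8.3
422.8 253.9 85.1 60.9 -6.2
```

View pics/w2.png

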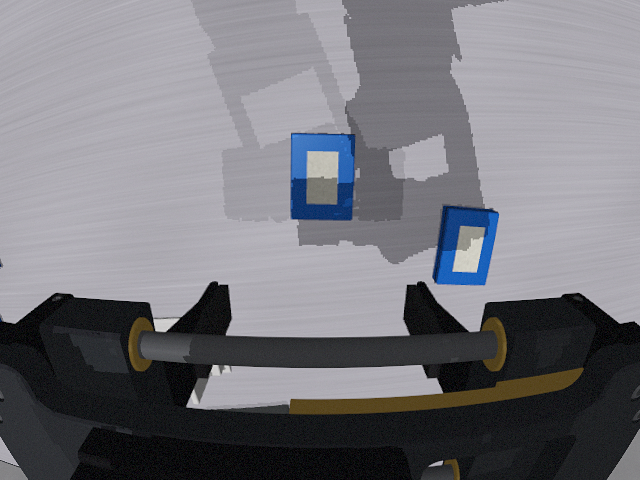

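The wrist view shows case A, whole, at (322,176) and case B at (466,245). Both match the overhead measurements.

Emit:
{"fn": "send_rows", "kwargs": {
  "plan": [
    [0,0,0.0042,0,0.011],
    [0,0,0,0.035,0],
    [0,0,0,0.04,0],
    [0,0,0,0.04,0],
    [0,0,0,0.035,0],
    [0,0,0,0.025,0],
    [0,0,0,0.014,0],
    [0,0,0,0,0],
    [255,0,0,0,0],
    [255,0,0,0,0],
    [255,0,0,0,0],
    [255,0,0,0,0],
    [255,0,0,0,0],
    [255,0,0,0,0],
    [255,0,0,0,0],
    [255,0,0,0,0],
    [255,0,0,0,0]
  ]
}}

```text
time_s: 10.7
position: [0.4546, 0.2503, 0.0168]
tcp_rot: [[-0.995, 0.101, 0.0], [0.101, 0.995, 0.0], [-0.0, 0.0, -1.0]]
force: [-0.1, 1.2, 0.1]
opening: 0.403
grasp_force: 0.0
```

Emit:
{"fn": "send_rows", "kwargs": {
  "plan": [
    [255,0,0,-0.01,0],
    [255,0,0,-0.02,0],
    [255,0,0,-0.03,0],
    [255,0,0,-0.03,0],
    [255,0,0,-0.03,0],
    [255,0,0,0,0],
    [255,0,0,0,0],
    [255,0,0,0,0]
  ]
}}

```text
time_s: 11.37
position: [0.454, 0.2502, 0.1368]
tcp_rot: [[-0.995, 0.101, -0.0], [0.101, 0.995, -0.0], [0.0, -0.0, -1.0]]
force: [-0.3, -0.1, 0.6]
opening: 0.006
grasp_force: 0.0
```

Run:
```python
from h import *
s=read_state();print(s['position'],s['force'],s['moment'])
p,d=capture('side');q,e=capture('scene')
a=p[130:290,130:330];b=q[180:340,350:550]
cv2.imwrite('pics/g1.png',cv2.resize(np.hstack([a,b]),None,fx=2,fy=2))
```

```text
[0.45402647 0.25016544 0.13679656] [-0.29664326 -0.07602251  0.62967151] [-0.00657528  0.05000212  0.02071295]
```

View pics/g1.png

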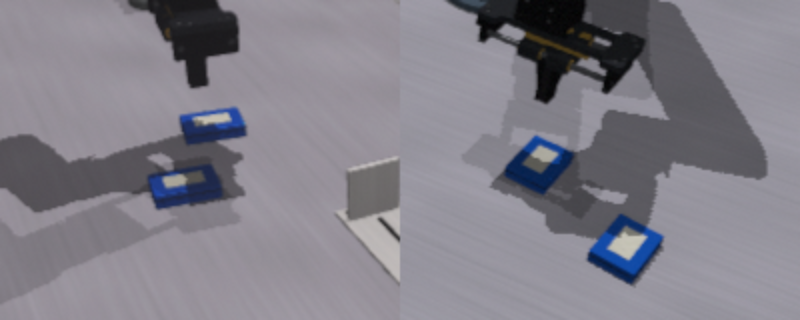

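The gripper shut empty; both cases are still flat on the bench. Case A was either knocked aside or I missed its end, so I'll measure it again.

Run:
```python
from h import *
for n in('scene','side'):
    print(n)
    for r in cases(n):print(*r)
print(togo(.45,.25));[print(*r) for r in wcases('w3.png')]
```

```text
scene
427.5 255.6 89.9 62.5 -6.0 [0.006 0.02  0.023] [419 262]
458.7 -262.2 93.1 65.2 13.1 [0.007 0.02  0.023] [262 207]
516.1 406.4 90.3 62.3 -8.6 [0.007 0.02  0.022] [462 304]
589.4 -306.4 88.7 65.9 3.4 [0.007 0.02  0.023] [224 224]
side
419.8 247.5 81.6 63.6 -6.7 [0.004 0.018 0.023] [222 224]
451.7 -269.5 85.7 64.0 13.2 [0.009 0.021 0.022] [325 347]
508.0 398.0 83.2 70.5 -8.8 [0.004 0.02  0.023] [234 193]
582.5 -312.7 86.7 64.0 4.0 [0.007 0.02  0.023] [396 339]
(array([ 0.0036, -0.0003,  0.    ]), array([0.4536, 0.25  , 0.1354]), 'toolx deg', np.float64(174.22))
509.2 401.7 88.8 68.5 -9.0
422.7 254.0 85.1 61.3 -6.9
```

Emit:
{"fn": "send_rows", "kwargs": {
  "plan": [
    [0,0,0,0,0],
    [0,0,0,0,0],
    [0,0,0,0,0],
    [0,0,0,0,0],
    [0,0,0,0,0],
    [0,0,0,0,0],
    [0,0,0,0,0],
    [0,0,0,0,0],
    [0,0,0,0,0],
    [0,0,0,0,0],
    [0,0,0,0.03,0],
    [0,0,0,0.035,0],
    [0,0,0,0.03,0],
    [0,0,0,0.02,0],
    [0,0,0,0.004,0],
    [0,0,0,0,0]
  ]
}}

```text
time_s: 12.95
position: [0.4536, 0.25, 0.0164]
tcp_rot: [[-0.995, 0.101, -0.003], [0.101, 0.995, -0.001], [0.003, -0.001, -1.0]]
force: [-0.4, -0.5, -0.0]
opening: 0.992
grasp_force: 0.0
```

Run:
```python
from h import *
s=read_state();print(s['position'],s['force'],s['opening'])
p,d=capture('side');q,e=capture('scene');w,_=capture('wrist')
a=p[150:270,150:310];b=q[200:320,350:510]
cv2.imwrite('pics/g2.png',np.vstack([cv2.resize(np.hstack([a,b]),None,fx=2,fy=2),w[100:400]]))
```

```text
[0.45362906 0.25000083 0.01641711] [-0.40925796 -0.53534248 -0.03617696] 0.9921049715598053
```

View pics/g2.png

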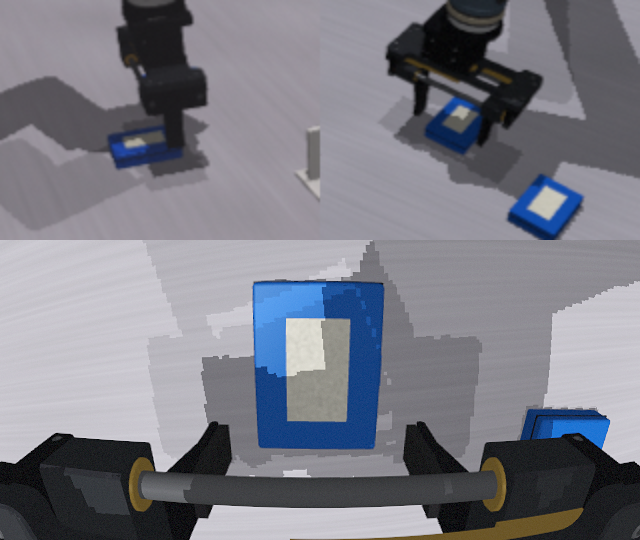

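Run:
```python
from h import *
c=calibration('wrist');s=read_state()
for u,v in((320,307),(255,142),(383,142),(258,305),(375,305)):print(u,v,np.round(wpt(c,u,v,.02),4))
def proj(P):
    q=c['rotation'].T@(np.array(P)-c['xyz']);r=np.hypot(q[0],q[1]);t=np.arctan2(r,q[2])*c['fx'];return q[0]/r*t+c['cx'],q[1]/r*t+c['cy']
R=s['tcp_rot'];T=s['position']
for z in(0,.014):
    for y in(-.0435,.0435):
        for x in(-.0095,.0095): print(z,y,x,np.round(proj(T+R@[x,y,z]),1))
```

```text
320 307 [0.4649 0.2511 0.02  ]
255 142 [0.3775 0.2295 0.02  ]
383 142 [0.3835 0.2887 0.02  ]
258 305 [0.4607 0.2186 0.02  ]
375 305 [0.467  0.2801 0.02  ]
0 -0.0435 -0.0095 [236.4 305.7]
0 -0.0435 0.0095 [233.3 273.2]
0 0.0435 -0.0095 [398.5 305.5]
0 0.0435 0.0095 [401.5 273. ]
0.014 -0.0435 -0.0095 [241.2 294.3]
0.014 -0.0435 0.0095 [238.5 263.4]
0.014 0.0435 -0.0095 [393.7 294.1]
0.014 0.0435 0.0095 [396.2 263.2]
```

Run:
```python
from h import *
s=read_state();R=s['tcp_rot'];T=s['position']
for n in('scene','side'):
    p,W,_,_,d=cloud(n);g=p.max(2)
    L=(W-T)@R   # tool coords
    for lo,hi in((-.06,-.045),(-.045,-.03),(-.03,-.015),(-.015,-.0),(0,.016)):
        m=(d>0)&(abs(L[...,0])<.06)&(abs(L[...,1])<.075)&(L[...,2]>lo)&(L[...,2]<hi)&(g<70)
        for sg in(-1,1):
            q=L[m&(L[...,1]*sg>0.02)]
            if len(q)>5:print(n,lo,sg,len(q),'x',np.round(np.percentile(q[:,0],[3,50,97])*1000),'y',np.round(np.percentile(q[:,1],[3,97])*1000))
```

```text
scene -0.06 -1 31 x [-15.  -9.   2.] y [-55. -42.]
scene -0.06 1 19 x [-13. -10.  -8.] y [44. 58.]
scene -0.045 -1 26 x [-12.  -8.   5.] y [-52. -42.]
scene -0.045 1 22 x [-16.  -9.   7.] y [45. 55.]
scene -0.03 -1 21 x [-13.  -8.   2.] y [-51. -42.]
scene -0.03 1 25 x [-13.  -9.   6.] y [45. 54.]
scene -0.015 1 11 x [-10.  32.  56.] y [22. 52.]
scene 0 1 16 x [-12.  -2.  37.] y [20. 31.]
side -0.06 -1 41 x [-9.  1. 11.] y [-59. -51.]
side -0.045 -1 42 x [-11.  -1.   9.] y [-56. -48.]
side -0.03 -1 53 x [-10.   0.  10.] y [-56. -48.]
side -0.015 -1 7 x [-6.  7. 10.] y [-45. -22.]
side 0 -1 29 x [-8. 17. 51.] y [-34. -27.]
```

Depth shows the fingertips ending about 12–15 mm behind the TCP rather than ahead of it. The jaws closed above the case. I'll lower in small steps and watch the force.

Emit:
{"fn": "send_rows", "kwargs": {
  "plan": [
    [0,0,0,0.006,0],
    [0,0,0,0.006,0],
    [0,0,0,0.004,0],
    [0,0,0,0,0],
    [0,0,0,0,0]
  ]
}}

```text
time_s: 13.62
position: [0.4542, 0.2502, 0.0012]
tcp_rot: [[-0.995, 0.101, -0.001], [0.101, 0.995, -0.0], [0.001, -0.0, -1.0]]
force: [-0.5, 0.5, -0.5]
opening: 0.998
grasp_force: 0.0
```

Run:
```python
from h import *
s=read_state();R=s['tcp_rot'];T=s['position'];print(T,s['force'])
p,W,_,_,d=cloud('side');g=p.max(2)
L=(W-T)@R
m=(d>0)&(abs(L[...,0])<.009)&(L[...,1]<-.042)&(L[...,1]>-.07)&(L[...,2]>-.06)&(L[...,2]<.03)&(g<70)
print(np.histogram(L[m][:,2],bins=np.arange(-.06,.03,.005)))
```

```text
[0.45416363 0.2501758  0.00118978] [-0.5328976   0.46759826 -0.47052618]
(array([14,  8, 11,  9, 14, 10, 11, 13, 13,  4,  0,  0,  0,  0,  0,  0,  0]), array([-6.00000000e-02, -5.50000000e-02, -5.00000000e-02, -4.50000000e-02,
       -4.00000000e-02, -3.50000000e-02, -3.00000000e-02, -2.50000000e-02,
       -2.00000000e-02, -1.50000000e-02, -1.00000000e-02, -5.00000000e-03,
       -2.77555756e-17,  5.00000000e-03,  1.00000000e-02,  1.50000000e-02,
        2.00000000e-02,  2.50000000e-02]))
```

Emit:
{"fn": "send_rows", "kwargs": {
  "plan": [
    [0,0,0,0.006,0],
    [0,0,0,0,0],
    [255,0,0,0,0],
    [255,0,0,0,0],
    [255,0,0,0,0],
    [255,0,0,0,0],
    [255,0,0,0,0],
    [255,0,0,0,0],
    [255,0,0,0,0],
    [255,0,0,0,0]
  ]
}}

```text
time_s: 14.5
position: [0.4546, 0.2503, -0.0042]
tcp_rot: [[-0.995, 0.101, 0.0], [0.101, 0.995, 0.0], [-0.0, 0.0, -1.0]]
force: [0.1, -0.3, 0.7]
opening: 0.71
grasp_force: 30.0
```

Run:
```python
from h import *
s=read_state();R=s['tcp_rot'];T=s['position'];print(T,s['force'],s['opening'],s['grasp_force'])
p,W,_,_,d=cloud('side');g=p.max(2)
L=(W-T)@R
m=(d>0)&(abs(L[...,0])<.009)&(L[...,1]<-.028)&(L[...,1]>-.06)&(L[...,2]>-.06)&(L[...,2]<.03)&(g<70)
print(np.histogram(L[m][:,2]*1000,bins=np.arange(-60,30,5)))
```

```text
[ 0.45461933  0.25033506 -0.004234  ] [ 0.08316765 -0.30233746  0.69234633] 0.7099158538382931 29.97299551963806
(array([11, 10, 11, 13,  8, 13, 13,  8, 17,  2,  5,  1,  0,  0,  0,  0,  0]), array([-60, -55, -50, -45, -40, -35, -30, -25, -20, -15, -10,  -5,   0,
         5,  10,  15,  20,  25]))
```

Gripped: opening of 62 mm, grip force 30 N.

Emit:
{"fn": "send_rows", "kwargs": {
  "plan": [
    [255,0,0,-0.005,0],
    [255,0,0,-0.015,0],
    [255,0,0,-0.03,0],
    [255,0,0,-0.04,0],
    [255,0,0,-0.04,0],
    [255,0,0,-0.03,0],
    [255,0,0,0,0],
    [255,0,0,0,0],
    [255,0,0,0,0]
  ]
}}

```text
time_s: 15.3
position: [0.4535, 0.25, 0.1551]
tcp_rot: [[-0.995, 0.101, -0.002], [0.101, 0.995, -0.0], [0.002, -0.001, -1.0]]
force: [-0.3, 0.3, -0.3]
opening: 0.709
grasp_force: 30.0
```

```bash
cat >> h.py <<'E'
def held():
    s=read_state();R=s['tcp_rot'];T=s['position'];print(np.round(T,4),np.round(s['force'],1),round(s['opening'],3),s['grasp_force'].round(1))
    Q=[]
    for n in('side','scene'):
        p,W,_,_,d=cloud(n);L=(W-T)@R
        m=(blue(p)>0)&(d>0)&(abs(L[...,0])<.11)&(abs(L[...,1])<.06)&(abs(L[...,2])<.12)&(W[...,2]>.026)
        q=L[m]
        if len(q):
            print(n,len(q),'tool x',np.round(np.percentile(q[:,0],[2,50,98])*1000),'y',np.round(np.percentile(q[:,1],[2,98])*1000),'z',np.round(np.percentile(q[:,2],[2,50,98])*1000));Q.append(q)
            if len(q)>30:
                print('   slope z/x fit axis deg',np.round(cv2.minAreaRect((q[:,[0,2]]*1000).astype(np.float32)),1) if 0 else cv2.minAreaRect((q[:,[0,2]]*1000).astype(np.float32)))
E
python3 -c "
from h import *
held()
p,d=capture('side');q,e=capture('scene')
cv2.imwrite('pics/g3.png',cv2.resize(np.hstack([p[60:240,150:310],q[120:300,350:510]]),None,fx=2,fy=2))"
```

```text
Traceback (most recent call last):
  File "h.py", line 46, in held
    s=read_state();R=s['tcp_rot'];T=s['position'];print(np.round(T,4),np.round(s['force'],1),round(s['opening'],3),s['grasp_force'].round(1))
                                                                                                                   ^^^^^^^^^^^^^^^^^^^^^^
AttributeError: 'float' object has no attribute 'round'
```

```bash
sed -i "s/s\['grasp_force'\].round(1)/round(s['grasp_force'],1)/" h.py
python3 -c "
from h import *
held()
p,d=capture('side');q,e=capture('scene')
cv2.imwrite('pics/g3.png',cv2.resize(np.hstack([p[60:240,150:310],q[120:300,350:510]]),None,fx=2,fy=2))"
```

```text
[0.4535 0.25   0.1551] [-0.3  0.3 -0.3] 0.709 30.0
side 255 tool x [14. 52. 75.] y [-34.  22.] z [-26. -22.  -7.]
   slope z/x fit axis deg ((36.06541061401367, -16.187589645385742), (20.279701232910156, 79.03023529052734), 88.95281219482422)
scene 279 tool x [-13.  -4.  60.] y [-29.  29.] z [-26. -22.  -7.]
   slope z/x fit axis deg ((0.6977462768554688, -33.558441162109375), (122.74140930175781, 56.809959411621094), 35.911319732666016)
```

View pics/g3.png

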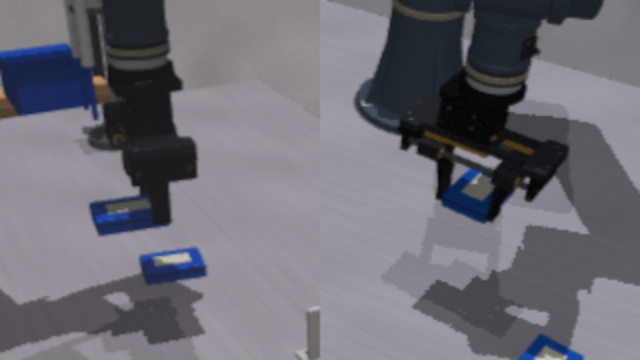

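The case is held rigidly level, with no swing. I'll lower it near the bench and ease the grip to see whether it pivots.

Emit:
{"fn": "send_rows", "kwargs": {
  "plan": [
    [255,0,0,0.03,0],
    [255,0,0,0.03,0],
    [255,0,0,0.018,0],
    [255,0,0,0,0],
    [80,0,0,0,0],
    [80,0,0,0,0]
  ]
}}

```text
time_s: 16.0
position: [0.4549, 0.2504, 0.0778]
tcp_rot: [[-0.995, 0.101, 0.0], [0.101, 0.995, 0.0], [-0.0, 0.0, -1.0]]
force: [-0.1, 0.5, -1.2]
opening: 0.719
grasp_force: 3.0
```

Emit:
{"fn": "send_rows", "kwargs": {
  "plan": [
    [76,0,0,0,0],
    [76,0,0,0,0]
  ]
}}

```text
time_s: 16.17
position: [0.4556, 0.2506, 0.0788]
tcp_rot: [[-0.995, 0.101, 0.003], [0.101, 0.995, 0.001], [-0.003, 0.001, -1.0]]
force: [1.1, -0.1, -1.2]
opening: 0.708
grasp_force: 30.0
```

Emit:
{"fn": "send_rows", "kwargs": {
  "plan": [
    [74,0,0,0,0],
    [74,0,0,0,0]
  ]
}}

```text
time_s: 16.33
position: [0.455, 0.2505, 0.0785]
tcp_rot: [[-0.995, 0.101, 0.002], [0.101, 0.995, 0.0], [-0.002, 0.001, -1.0]]
force: [-0.3, 0.4, -0.8]
opening: 0.709
grasp_force: 30.0
```

```bash
python3 -c "
from h import *
held()"
```

```text
[0.455  0.2505 0.0785] [-0.3  0.4 -0.8] 0.709 30.0
side 172 tool x [-15.  18.  38.] y [-34.  23.] z [-20.  22.  48.]
   slope z/x fit axis deg ((5.407965660095215, 3.3286209106445312), (110.74526977539062, 21.470205307006836), 62.1877555847168)
scene 380 tool x [-19.  -6.  19.] y [-28.  32.] z [-25.  -2.  50.]
   slope z/x fit axis deg ((7.360889434814453, 11.954383850097656), (83.154052734375, 21.684175491333008), 62.201194763183594)
```

Easing the grip let the case swing to 62° and it re-gripped at 30 N. I'll repeat the brief ease.

Emit:
{"fn": "send_rows", "kwargs": {
  "plan": [
    [80,0,0,0,0],
    [80,0,0,0,0]
  ]
}}

```text
time_s: 16.6
position: [0.4546, 0.2503, 0.0778]
tcp_rot: [[-0.995, 0.101, 0.0], [0.101, 0.995, 0.0], [-0.0, 0.0, -1.0]]
force: [0.3, -0.6, -0.8]
opening: 0.71
grasp_force: 30.0
```

```bash
python3 -c "
from h import *
held()"
```

```text
[0.4546 0.2503 0.0778] [ 0.3 -0.6 -0.8] 0.71 30.0
side 172 tool x [-12.  18.  38.] y [-35.  24.] z [-16.  23.  49.]
   slope z/x fit axis deg ((12.091093063354492, 13.732223510742188), (88.63575744628906, 19.492591857910156), 61.095394134521484)
scene 380 tool x [-18.  -6.  19.] y [-28.  32.] z [-25.  -3.  49.]
   slope z/x fit axis deg ((5.074658393859863, 12.253456115722656), (82.33428955078125, 21.663557052612305), 66.52906036376953)
```

Emit:
{"fn": "send_rows", "kwargs": {
  "plan": [
    [73,0,0,0.01,0],
    [73,0,0,0.008,0]
  ]
}}

```text
time_s: 16.87
position: [0.455, 0.2504, 0.0592]
tcp_rot: [[-0.995, 0.101, 0.001], [0.101, 0.995, 0.0], [-0.001, 0.001, -1.0]]
force: [0.1, 0.3, -0.5]
opening: 0.714
grasp_force: 0.2
```

Emit:
{"fn": "send_rows", "kwargs": {
  "plan": [
    [72,0,0,0,0]
  ]
}}

```text
time_s: 16.95
position: [0.4535, 0.25, 0.0579]
tcp_rot: [[-0.995, 0.101, -0.003], [0.101, 0.995, -0.001], [0.003, -0.001, -1.0]]
force: [-0.2, -0.6, -1.1]
opening: 0.718
grasp_force: 0.1
```

Emit:
{"fn": "send_rows", "kwargs": {
  "plan": [
    [71,0,0,0,0]
  ]
}}

```text
time_s: 17.03
position: [0.4539, 0.2501, 0.0587]
tcp_rot: [[-0.995, 0.101, -0.002], [0.101, 0.995, -0.001], [0.002, -0.001, -1.0]]
force: [0.2, 0.0, 1.3]
opening: 0.716
grasp_force: 0.0
```

```bash
python3 -c "
from h import *
held()"
```

```text
[0.4539 0.2501 0.0587] [0.2 0.  1.3] 0.716 0.0
side 205 tool x [-48. -31.  12.] y [-32.  31.] z [ 1. 14. 32.]
   slope z/x fit axis deg ((-22.634811401367188, 1.1547622680664062), (87.88587951660156, 61.26488494873047), 69.63124084472656)
```

At 73 counts the grip is lost: the hold threshold lies between 73 and 74. I'll open, lift and look for the case again.

Emit:
{"fn": "send_rows", "kwargs": {
  "plan": [
    [0,0,0,0,0],
    [0,0,0,0,0],
    [0,0,0,0,0],
    [0,0,0,0,0],
    [0,0,0,0,0],
    [0,0,0,-0.03,0],
    [0,0,0,-0.04,0],
    [0,0,0,-0.04,0],
    [0,0,0,-0.04,0],
    [0,0,0,0,0]
  ]
}}

```text
time_s: 17.97
position: [0.4595, 0.252, 0.2173]
tcp_rot: [[-0.995, 0.1, 0.016], [0.1, 0.995, 0.005], [-0.015, 0.006, -1.0]]
force: [0.6, -0.3, 0.8]
opening: 1.002
grasp_force: 0.0
```

Run:
```python
from h import *
for n in('scene','side'):
    print(n)
    for r in cases(n):print(*r)
print(togo(.4553,.2496));[print(*r) for r in wcases('w4.png')]
```

```text
scene
458.8 -262.6 93.1 64.3 13.1 [0.008 0.02  0.023] [262 207]
482.4 253.1 88.3 63.0 -1.1 [0.009 0.02  0.023] [410 273]
515.3 406.8 88.5 62.6 -8.3 [0.008 0.02  0.022] [462 304]
589.0 -305.6 88.3 67.3 3.9 [0.007 0.02  0.023] [224 224]
side
451.7 -269.5 86.1 63.9 13.2 [0.009 0.02  0.022] [325 347]
476.4 245.1 85.8 65.4 1.9 [0.004 0.019 0.022] [245 219]
508.8 400.5 82.3 65.2 -8.8 [0.005 0.019 0.023] [236 192]
582.6 -312.3 86.5 63.5 3.7 [0.008 0.02  0.022] [396 339]
(array([ 0.0002, -0.0011, -0.    ]), array([0.4557, 0.2507, 0.2117]), 'toolx deg', np.float64(174.23))
509.8 402.5 88.1 66.9 -8.7
477.5 251.2 87.7 61.2 -1.0
```

Emit:
{"fn": "send_rows", "kwargs": {
  "plan": [
    [0,-0.03,0.0025,0,-0.046],
    [0,-0.025,0.005,0,-0.046],
    [0,0,0,0.036,0],
    [0,0,0,0.04,0],
    [0,0,0,0.04,0],
    [0,0,0,0.04,0],
    [0,0,0,0.03,0],
    [0,0,0,0.02,0],
    [0,0,0,0.01,0],
    [0,0,0,0,0],
    [255,0,0,0,0],
    [255,0,0,0,0],
    [255,0,0,0,0],
    [255,0,0,0,0],
    [255,0,0,0,0],
    [255,0,0,0,0],
    [255,0,0,0,0],
    [255,0,0,0,0]
  ]
}}

```text
time_s: 19.62
position: [0.5103, 0.2535, -0.0058]
tcp_rot: [[-1.0, 0.009, 0.001], [0.009, 1.0, 0.0], [-0.001, 0.0, -1.0]]
force: [0.3, -0.2, 4.6]
opening: 0.709
grasp_force: 29.9
```

Emit:
{"fn": "send_rows", "kwargs": {
  "plan": [
    [255,0,0,-0.01,0],
    [255,0,0,-0.02,0],
    [255,0,0,-0.02,0],
    [255,0,0,-0.01,0],
    [255,0,0,0,0],
    [74,0,0,0,0],
    [74,0,0,0,0],
    [73.7,0,0,0,0]
  ]
}}

```text
time_s: 20.28
position: [0.509, 0.2531, 0.0526]
tcp_rot: [[-1.0, 0.009, -0.002], [0.009, 1.0, -0.001], [0.002, -0.001, -1.0]]
force: [0.3, 0.1, -0.9]
opening: 0.707
grasp_force: 29.9
```

Emit:
{"fn": "send_rows", "kwargs": {
  "plan": [
    [73.5,0,0,0,0]
  ]
}}

```text
time_s: 20.37
position: [0.5091, 0.2532, 0.0526]
tcp_rot: [[-1.0, 0.009, -0.002], [0.009, 1.0, -0.001], [0.002, -0.001, -1.0]]
force: [-0.4, 0.9, -1.2]
opening: 0.711
grasp_force: 29.9
```

```bash
python3 -c "
from h import *
held()"
```

```text
[0.5091 0.2532 0.0526] [-0.4  0.9 -1.2] 0.711 29.9
side 270 tool x [ 5. 54. 76.] y [-34.  25.] z [-28. -25.  -9.]
   slope z/x fit axis deg ((36.62156295776367, -18.84032440185547), (78.5609130859375, 21.747148513793945), 0.9419947862625122)
scene 330 tool x [-13.  -2.  71.] y [-30.  27.] z [-29. -25.  -9.]
   slope z/x fit axis deg ((4.7304534912109375, -35.816734313964844), (129.24526977539062, 64.34622192382812), 36.09669494628906)
```

Emit:
{"fn": "send_rows", "kwargs": {
  "plan": [
    [73.3,0,0,0,0]
  ]
}}

```text
time_s: 20.55
position: [0.5096, 0.2533, 0.0531]
tcp_rot: [[-1.0, 0.009, -0.001], [0.009, 1.0, -0.0], [0.001, -0.0, -1.0]]
force: [0.3, 0.3, -1.2]
opening: 0.708
grasp_force: 29.9
```

Emit:
{"fn": "send_rows", "kwargs": {
  "plan": [
    [73.15,0,0,0,0]
  ]
}}

```text
time_s: 20.63
position: [0.5097, 0.2534, 0.0533]
tcp_rot: [[-1.0, 0.009, -0.001], [0.009, 1.0, -0.0], [0.001, -0.0, -1.0]]
force: [-0.4, -0.2, -0.1]
opening: 0.707
grasp_force: 29.9
```

The force is all or nothing, so the gripper can't ease gradually. Instead I'll grip near the middle and tip each case over the fixed stop's top edge. First I'll set this one down and re-grip 12 mm off its centre.

Emit:
{"fn": "send_rows", "kwargs": {
  "plan": [
    [255,0,0,0.02,0],
    [255,0,0,0.02,0],
    [255,0,0,0.015,0],
    [255,0,0,0,0],
    [0,0,0,0,0],
    [0,0,0,0,0],
    [0,0,0,0,0],
    [0,0,0,0,0],
    [0,0,0,0,0],
    [0,0.015,0,0,0],
    [0,0.015,0,0,0],
    [0,0.014,0,0,0],
    [0,0,0,0,0],
    [255,0,0,0,0],
    [255,0,0,0,0],
    [255,0,0,0,0],
    [255,0,0,0,0],
    [255,0,0,0,0],
    [255,0,0,0,0],
    [255,0,0,0,0]
  ]
}}

```text
time_s: 22.3
position: [0.4667, 0.2538, -0.0013]
tcp_rot: [[-1.0, 0.009, 0.001], [0.009, 1.0, 0.0], [-0.001, 0.0, -1.0]]
force: [-0.0, -0.3, -0.1]
opening: 0.709
grasp_force: 30.0
```

Emit:
{"fn": "send_rows", "kwargs": {
  "plan": [
    [255,0,0,0,0],
    [255,0,0,-0.01,0],
    [255,0,0,-0.03,0],
    [255,0,0,-0.04,0],
    [255,0,0,-0.04,0],
    [255,0,0,-0.03,0],
    [255,0,0,0,0],
    [255,0,0,0,0]
  ]
}}

```text
time_s: 22.97
position: [0.4666, 0.2542, 0.1509]
tcp_rot: [[-1.0, 0.009, 0.004], [0.009, 1.0, 0.001], [-0.004, 0.001, -1.0]]
force: [-0.7, 0.2, -0.1]
opening: 0.703
grasp_force: 30.0
```

```bash
python3 -c "
from h import *
held();print(togo(.6165,.03))"
```

```text
[0.4666 0.2542 0.1509] [-0.7  0.2 -0.1] 0.703 30.0
side 255 tool x [-49. -16.  33.] y [-34.  21.] z [-24. -20.  -5.]
   slope z/x fit axis deg ((-7.905651092529297, -13.518838882446289), (83.00820922851562, 21.1755428314209), 0.3550952970981598)
scene 426 tool x [-54. -36.  31.] y [-29.  31.] z [-22. -19.  -3.]
   slope z/x fit axis deg ((-10.352947235107422, -11.533059120178223), (22.12057113647461, 89.87871551513672), 89.70153045654297)
(array([-1.540e-01, -2.221e-01, -2.000e-04]), array([0.4645, 0.2534, 0.148 ]), 'toolx deg', np.float64(179.5))
```

Emit:
{"fn": "send_rows", "kwargs": {
  "plan": [
    [255,-0.0192,-0.0235,0,0],
    [255,-0.0192,-0.0235,0,0],
    [255,-0.0192,-0.0235,0,0],
    [255,-0.0192,-0.0235,0,0],
    [255,-0.0192,-0.0235,0,0],
    [255,-0.0192,-0.0235,0,0],
    [255,-0.0192,-0.0235,0,0],
    [255,-0.0192,-0.0235,0,0],
    [255,0,0,0,0]
  ]
}}

```text
time_s: 23.82
position: [0.6211, 0.0594, 0.1462]
tcp_rot: [[-1.0, 0.013, 0.001], [0.013, 1.0, -0.002], [-0.001, -0.002, -1.0]]
force: [0.7, -0.2, -1.0]
opening: 0.705
grasp_force: 30.0
```

Emit:
{"fn": "send_rows", "kwargs": {
  "plan": [
    [255,0,0,0,0.12],
    [255,0,0,0,0.12],
    [255,0,0,0,0.12],
    [255,0,0,0,0.12],
    [255,0,0,0,0.12],
    [255,0,0,0,0.12],
    [255,0,0,0,0.12],
    [255,0,0,0,0.12],
    [255,0,0,0,0.12],
    [255,0,0,0,0.12],
    [255,0,0,0,0.12],
    [255,0,0,0,0.12],
    [255,0,0,0,0.115],
    [255,0,0,0,0],
    [255,0,0,0,0]
  ]
}}

```text
time_s: 25.07
position: [0.6163, 0.0648, 0.1466]
tcp_rot: [[-0.01, 1.0, -0.004], [1.0, 0.01, 0.0], [0.0, -0.004, -1.0]]
force: [0.7, -0.8, -0.8]
opening: 0.712
grasp_force: 30.0
```

```bash
python3 -c "
from h import *
held();print(togo(.6166,.0645))"
```

```text
[0.6163 0.0648 0.1466] [ 0.7 -0.8 -0.8] 0.712 30.0
side 376 tool x [-54. -46.  25.] y [-31.  27.] z [-24. -21.  -4.]
   slope z/x fit axis deg ((-13.811225891113281, -13.744953155517578), (21.016582489013672, 82.99002075195312), 89.76665496826172)
scene 311 tool x [-49.  20.  35.] y [-26.  34.] z [-25. -21.  -5.]
   slope z/x fit axis deg ((8.621002197265625, -26.864383697509766), (62.56379699707031, 124.75847625732422), 52.299800872802734)
(array([-0.0001, -0.0003,  0.    ]), array([0.6169, 0.0646, 0.1474]), 'toolx deg', np.float64(90.54))
```

Emit:
{"fn": "send_rows", "kwargs": {
  "plan": [
    [255,0,0,0.025,0],
    [255,0,0,0.025,0],
    [255,0,0,0.015,0],
    [255,0,0,0.004,0],
    [255,0,0,0.003,0],
    [255,0,0,0.003,0],
    [255,0,0,0.003,0],
    [255,0,0,0,0]
  ]
}}

```text
time_s: 25.83
position: [0.6186, 0.0639, 0.0725]
tcp_rot: [[-0.008, 1.0, 0.002], [1.0, 0.008, -0.001], [-0.001, 0.002, -1.0]]
force: [-1.3, -0.7, 2.4]
opening: 0.707
grasp_force: 30.0
```

```bash
python3 -c "
from h import *
held()"
```

```text
[0.6186 0.0639 0.0725] [-1.3 -0.7  2.4] 0.707 30.0
side 401 tool x [-54. -42.  26.] y [-31.  28.] z [-24. -20.  -3.]
   slope z/x fit axis deg ((-12.515573501586914, -13.076146125793457), (23.034282684326172, 86.29389190673828), 87.18367767333984)
scene 274 tool x [-47.  21.  35.] y [-26.  34.] z [-26. -20.  -5.]
   slope z/x fit axis deg ((10.41812515258789, -27.20783233642578), (62.6218147277832, 118.45732116699219), 52.62928771972656)
```

Contact is just starting (2.4 N), as predicted. I'll press on in small steps.

Emit:
{"fn": "send_rows", "kwargs": {
  "plan": [
    [255,0,0,0.003,0],
    [255,0,0,0.003,0],
    [255,0,0,0,0]
  ]
}}

```text
time_s: 26.18
position: [0.6186, 0.0627, 0.067]
tcp_rot: [[-0.008, 1.0, 0.002], [1.0, 0.008, -0.003], [-0.003, 0.002, -1.0]]
force: [-2.3, -5.9, 9.6]
opening: 0.708
grasp_force: 30.0
```

```bash
python3 -c "
from h import *
held()"
```

```text
[0.6186 0.0627 0.067 ] [-2.3 -5.9  9.6] 0.708 30.0
side 425 tool x [-54. -37.  24.] y [-31.  28.] z [-30. -14.   4.]
   slope z/x fit axis deg ((-12.887086868286133, -13.838062286376953), (21.485095977783203, 86.14476776123047), 75.80371856689453)
scene 275 tool x [-47.  20.  35.] y [-25.  34.] z [-32. -24.  -1.]
   slope z/x fit axis deg ((9.12264633178711, -27.844802856445312), (53.04759216308594, 122.3846206665039), 49.16929626464844)
```

It's tipping (14° now) with about 10 N.

Emit:
{"fn": "send_rows", "kwargs": {
  "plan": [
    [255,0,0,0.003,0],
    [255,0,0,0.003,0],
    [255,0,0,0.003,0],
    [255,0,0,0.003,0],
    [255,0,0,0.003,0],
    [255,0,0,0,0]
  ]
}}

```text
time_s: 26.78
position: [0.6187, 0.0632, 0.0521]
tcp_rot: [[-0.008, 1.0, 0.002], [1.0, 0.008, -0.002], [-0.002, 0.002, -1.0]]
force: [-3.2, -4.5, 9.3]
opening: 0.707
grasp_force: 30.0
```

```bash
python3 -c "
from h import *
held()"
```

```text
[0.6187 0.0632 0.0521] [-3.2 -4.5  9.3] 0.707 30.0
side 492 tool x [-46. -22.  15.] y [-31.  28.] z [-44. -10.  13.]
   slope z/x fit axis deg ((-12.278951644897461, -14.983497619628906), (21.557327270507812, 83.85612487792969), 44.857383728027344)
scene 224 tool x [-41.  18.  29.] y [-22.  34.] z [-46. -36.  14.]
   slope z/x fit axis deg ((-6.030111312866211, -12.921432495117188), (19.993816375732422, 90.41148376464844), 48.92526626586914)
```

Emit:
{"fn": "send_rows", "kwargs": {
  "plan": [
    [255,0.002,0,0.001,0],
    [255,0.003,0,0,0],
    [255,0.003,0,0,0],
    [255,0,0,0,0]
  ]
}}

```text
time_s: 27.22
position: [0.6188, 0.0646, 0.0513]
tcp_rot: [[-0.012, 1.0, 0.002], [1.0, 0.012, -0.013], [-0.013, 0.001, -1.0]]
force: [-4.8, -22.4, 10.9]
opening: 0.707
grasp_force: 30.0
```

```bash
python3 -c "
from h import *
held()
q,e=capture('side')
cv2.imwrite('pics/g4.png',cv2.resize(q[150:270,260:380],None,fx=4,fy=4))"
```

```text
[0.6188 0.0646 0.0513] [ -4.8 -22.4  10.9] 0.707 30.0
side 497 tool x [-45. -23.  13.] y [-31.  28.] z [-44. -10.  14.]
   slope z/x fit axis deg ((-12.872902870178223, -14.233253479003906), (19.773534774780273, 83.48350524902344), 45.183345794677734)
scene 203 tool x [-42.  18.  29.] y [-24.  33.] z [-47. -37.  16.]
   slope z/x fit axis deg ((6.553825378417969, -29.854022979736328), (26.578187942504883, 130.97596740722656), 39.76731872558594)
```

View pics/g4.png

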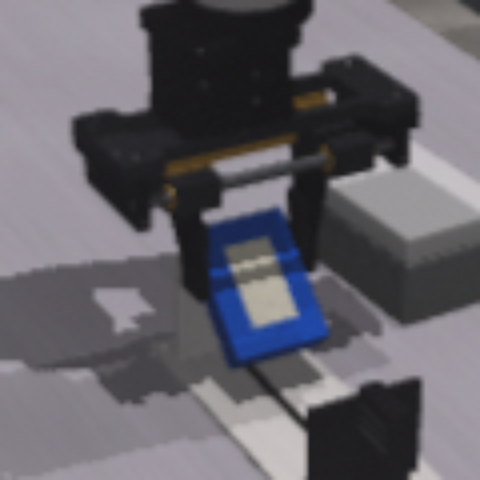

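Case A is tipped 45° and hangs just in front of the stop, but my last sideways push jammed (22 N in -y). I'll measure the clearances.

Run:
```python
from h import *
s=read_state();R=s['tcp_rot'];T=s['position'];print(s['force'],s['moment'])
for n in('scene','side'):
    p,W,_,_,d=cloud(n);L=(W-T)@R;g=p.max(2);sat=p.max(2).astype(int)-p.min(2)
    near=(d>0)&(abs(L[...,0])<.07)&(abs(L[...,1])<.075)
    m=near&(abs(W[...,2]-.075)<.002)&(g>90)&(sat<40);q=L[m]
    if len(q):print(n,'stop top',len(q),'x',np.percentile(q[:,0],[3,50,97]).round(3),'y',np.percentile(q[:,1],[3,97]).round(3))
    for lo,hi in((-.08,-.065),(-.065,-.05),(-.05,-.04),(-.04,-.03),(-.03,-.02),(-.02,-.01),(-.01,0.0)):
        for sg in(-1,0,1):
            m=near&(L[...,2]>lo)&(L[...,2]<hi)&(g<75)&(blue(p)==0)
            m&=(abs(L[...,1])<.028) if sg==0 else (L[...,1]*sg>.028)
            q=L[m]
            if len(q)>8:print(n,lo,sg,len(q),'x',np.percentile(q[:,0],[3,50,97]).round(3),'y',np.percentile(q[:,1],[3,97]).round(3))
```

```text
[ -5.30163773 -22.47588647  10.01247714] [-3.58552881  0.89289679  0.14466356]
scene stop top 17 x [0.024 0.027 0.029] y [-0.032  0.033]
scene -0.08 -1 10 x [0.004 0.01  0.014] y [-0.039 -0.033]
scene -0.065 -1 19 x [-0.003  0.003  0.012] y [-0.037 -0.03 ]
scene -0.05 -1 12 x [-0.007 -0.002  0.01 ] y [-0.038 -0.03 ]
scene -0.03 1 31 x [-0.011  0.003  0.012] y [0.037 0.043]
scene -0.02 1 17 x [-0.011 -0.     0.011] y [0.036 0.041]
side stop top 29 x [-0.013 -0.009 -0.004] y [-0.014  0.012]
side -0.08 -1 15 x [-0.013 -0.009 -0.006] y [-0.059 -0.037]
side -0.08 1 40 x [-0.014 -0.009  0.006] y [0.035 0.046]
side -0.065 -1 47 x [-0.011 -0.009  0.007] y [-0.046 -0.032]
side -0.065 1 56 x [-0.013 -0.007  0.009] y [0.03  0.044]
side -0.05 -1 24 x [-0.012 -0.009  0.011] y [-0.043 -0.033]
side -0.05 1 30 x [-0.013 -0.007  0.011] y [0.031 0.043]
side -0.04 -1 23 x [-0.013 -0.007  0.008] y [-0.041 -0.031]
side -0.04 1 26 x [-0.013 -0.007  0.006] y [0.03  0.039]
side -0.03 -1 28 x [-0.013 -0.005  0.023] y [-0.04  -0.033]
side -0.03 1 22 x [-0.012 -0.009 -0.001] y [0.031 0.041]
side -0.02 -1 23 x [-0.014 -0.004  0.021] y [-0.04  -0.032]
side -0.01 -1 9 x [-0.017 -0.004  0.021] y [-0.035 -0.029]
```

Emit:
{"fn": "send_rows", "kwargs": {
  "plan": [
    [255,0,0,0.003,0],
    [255,0,0,0.003,0],
    [255,0.004,0,0,0],
    [255,0.004,0,0,0],
    [255,0.004,0,0,0]
  ]
}}

```text
time_s: 27.88
position: [0.6186, 0.0737, 0.044]
tcp_rot: [[-0.014, 1.0, 0.001], [1.0, 0.014, -0.017], [-0.017, 0.0, -1.0]]
force: [-2.1, -34.4, -0.9]
opening: 0.713
grasp_force: 30.0
```

```bash
python3 -c "
from h import *
held()"
```

```text
[0.6186 0.0737 0.044 ] [ -2.1 -34.4  -0.9] 0.713 30.0
side 515 tool x [-42. -21.   0.] y [-31.  29.] z [-50. -15.  18.]
   slope z/x fit axis deg ((-17.704822540283203, -15.036758422851562), (18.624692916870117, 83.30206298828125), 29.365617752075195)
scene 75 tool x [-40. -21.  26.] y [-25.  34.] z [-72.   1.  17.]
   slope z/x fit axis deg ((4.029300689697266, -37.90711975097656), (18.873130798339844, 137.17306518554688), 32.54240798950195)
```

The case is at 61° and slipping a little in the pads. I'll lower it until the foot reaches the floor, leaning on the stop's edge, and measure again.

Emit:
{"fn": "send_rows", "kwargs": {
  "plan": [
    [255,0,0,0.004,0],
    [255,0,0,0.004,0],
    [255,0,0,0.004,0],
    [255,0,0,0,0]
  ]
}}

```text
time_s: 28.32
position: [0.6219, 0.074, 0.036]
tcp_rot: [[-0.015, 1.0, 0.008], [1.0, 0.015, -0.016], [-0.016, 0.008, -1.0]]
force: [-3.2, -29.7, 21.5]
opening: 0.708
grasp_force: 34.9
```

```bash
python3 -c "
from h import *
held()"
```

```text
[0.6219 0.074  0.036 ] [ -3.2 -29.7  21.5] 0.708 34.9
side 426 tool x [-37. -16.  -3.] y [-32.  29.] z [-53. -27.  10.]
   slope z/x fit axis deg ((-16.641550064086914, -20.09923553466797), (20.257476806640625, 73.16161346435547), 22.504487991333008)
scene 39 tool x [-30. -20.  13.] y [-24.  33.] z [-55.  -2.  10.]
   slope z/x fit axis deg ((-9.255268096923828, -20.84027099609375), (16.801311492919922, 70.32131958007812), 26.58011817932129)
```

The foot has reached the floor at about 67°, leaning on the stop. I'll release.

Emit:
{"fn": "send_rows", "kwargs": {
  "plan": [
    [0,0,0,0,0],
    [0,0,0,0,0],
    [0,0,0,0,0],
    [0,0,0,0,0],
    [0,0,0,0,0],
    [0,0,0,0,0]
  ]
}}

```text
time_s: 28.92
position: [0.6341, 0.0744, 0.0374]
tcp_rot: [[-0.015, 0.999, 0.034], [1.0, 0.016, -0.015], [-0.016, 0.034, -0.999]]
force: [13.8, -24.6, 7.6]
opening: 0.984
grasp_force: 12.5
```

```bash
cat >> h.py <<'E'
SF=np.array([.6167,.0845]) # stop inner face mid
def rackpts(z0=.008):
    ex=np.array([-.008,1.]);ey=np.array([-1.,-.008])
    for n in('side','scene'):
        p,W,_,_,d=cloud(n);D=W[...,:2]-SF;X=D@ex;Y=D@ey
        m=(blue(p)>0)&(d>0)&(X>-.2)&(X<.05)&(abs(Y)<.06)&(W[...,2]>z0)&(W[...,2]<.13)
        k,lab=cv2.connectedComponents(m.astype(np.uint8))
        for i in range(1,k):
            b=lab==i
            if b.sum()<40: continue
            x,y,z=X[b]*1000,Y[b]*1000,W[...,2][b]*1000
            r=cv2.minAreaRect(np.c_[x,z].astype(np.float32))
            print(n,b.sum(),'X',np.percentile(x,[2,50,98]).round(),'Y',np.percentile(y,[2,98]).round(),'Z',np.percentile(z,[2,98]).round(),'rect',np.round([*r[0],*r[1],r[2]]), 'top X',np.median(x[z>np.percentile(z,85)]).round(),'low X',np.median(x[z<np.percentile(z,15)]).round())
E
python3 -c "
from h import *
held();rackpts()"
```

```text
[0.6341 0.0744 0.0374] [ 13.8 -24.6   7.6] 0.984 12.5
side 397 tool x [-35. -16.  -4.] y [-43.  16.] z [-52. -27.  10.]
   slope z/x fit axis deg ((-16.680908203125, -18.90642547607422), (20.985851287841797, 73.03103637695312), 20.63471031188965)
scene 30 tool x [-31.  -0.  21.] y [-38.  21.] z [-72. -51.   8.]
side 522 X [-51. -32. -14.] Y [-33.  25.] Z [15. 89.] rect [-30.  50.  85.  25.  63.] top X -17.0 low X -48.0
```

The finger edges are pressing on the stop face, so I'll back off.

Emit:
{"fn": "send_rows", "kwargs": {
  "plan": [
    [0,-0.004,0,0,0],
    [0,-0.004,0,0,0],
    [0,0,0,0,0],
    [0,0,0,0,0]
  ]
}}

```text
time_s: 29.45
position: [0.6173, 0.0767, 0.0307]
tcp_rot: [[-0.006, 1.0, -0.001], [1.0, 0.006, 0.001], [0.001, -0.001, -1.0]]
force: [0.3, 0.5, 0.4]
opening: 0.996
grasp_force: 0.0
```

```bash
python3 -c "
from h import *
held();rackpts()"
```

```text
[0.6173 0.0767 0.0307] [0.3 0.5 0.4] 0.996 0.0
side 439 tool x [-39. -18.  -4.] y [-26.  33.] z [-58. -33.   4.]
   slope z/x fit axis deg ((-18.055999755859375, -24.163192749023438), (20.82177734375, 72.91676330566406), 26.245351791381836)
scene 30 tool x [-32. -23.   3.] y [-18.  39.] z [-57. -12.   2.]
side 566 X [-51. -31. -12.] Y [-34.  26.] Z [15. 88.] rect [-29.  50.  84.  22.  61.] top X -16.0 low X -48.0
scene 49 X [-47. -34. -27.] Y [-39. -34.] Z [11. 49.] rect [-33.  29.  41.  17.  65.] top X -31.0 low X -38.0
```

Case A leans stably at about 63° with its foot at rack X≈-51. I'll lift, close the fingers behind it, and push the foot in.

Emit:
{"fn": "send_rows", "kwargs": {
  "plan": [
    [0,0,0,-0.025,0],
    [0,0,0,-0.035,0],
    [0,0,0,-0.04,0],
    [255,-0.025,0,0,0],
    [255,-0.025,0,0,0],
    [255,-0.015,0,0,0],
    [255,0,0,0,0],
    [255,0,0,0,0],
    [255,0,0,0,0],
    [255,0,0,0,0],
    [255,0,0,0,0],
    [255,0,0,0,0],
    [255,0,0,0,0],
    [255,0,0,0,0],
    [255,0,0,0.035,0],
    [255,0,0,0.035,0],
    [255,0,0,0.025,0],
    [255,0,0,0.01,0],
    [255,0,0,0,0]
  ]
}}

```text
time_s: 31.23
position: [0.6161, 0.0118, 0.023]
tcp_rot: [[-0.007, 1.0, -0.006], [1.0, 0.007, 0.001], [0.001, -0.006, -1.0]]
force: [-0.8, -0.1, -0.3]
opening: 0.01
grasp_force: 0.0
```

```bash
python3 -c "
from h import *
s=read_state();print(s['opening'],s['force']);rackpts();print(togo(.617,.0535))"
```

```text
0.010355577723127613 [-0.75183803 -0.1477807  -0.26440339]
side 186 X [-52. -39. -23.] Y [ 3. 26.] Z [15. 65.] rect [-34.  38.  57.  21.  63.] top X -28.0 low X -49.0
scene 263 X [-41. -11.   2.] Y [-39.  17.] Z [16. 91.] rect [-22.  51.  89.  19.  64.] top X -10.0 low X -36.0
(array([ 0.0421, -0.0016, -0.    ]), array([0.6189, 0.0114, 0.0262]), 'toolx deg', np.float64(90.41))
```

Emit:
{"fn": "send_rows", "kwargs": {
  "plan": [
    [255,0.006,0,0,0],
    [255,0.004,0,0,0],
    [255,0.004,0,0,0],
    [255,0.004,0,0,0],
    [255,0.004,0,0,0],
    [255,0.004,0,0,0],
    [255,0.004,0,0,0],
    [255,0.004,0,0,0],
    [255,0.003,0,0,0],
    [255,0.002,0,0,0],
    [255,0,0,0,0]
  ]
}}

```text
time_s: 32.25
position: [0.6178, 0.051, 0.0255]
tcp_rot: [[-0.007, 1.0, -0.0], [1.0, 0.007, 0.0], [0.0, -0.0, -1.0]]
force: [-0.3, -0.9, 0.3]
opening: 0.003
grasp_force: 0.1
```

```bash
python3 -c "
from h import *
rackpts();print(togo(.617,.0535))"
```

```text
side 311 X [-26. -21. -10.] Y [-31.  26.] Z [10. 85.] rect [-25.  49.  38.  82.   3.] top X -19.0 low X -23.0
scene 267 X [-20.  -6.   2.] Y [-39.  17.] Z [12. 94.] rect [-10.  65. 113.  21.  86.] top X -6.0 low X -12.0
(array([ 0.0029, -0.0009,  0.    ]), array([0.6179, 0.0506, 0.0256]), 'toolx deg', np.float64(90.4))
```

Emit:
{"fn": "send_rows", "kwargs": {
  "plan": [
    [255,0.0015,0,0,0],
    [255,0.0015,0,0,0],
    [255,0,0,0,0]
  ]
}}

```text
time_s: 32.6
position: [0.6179, 0.0535, 0.0256]
tcp_rot: [[-0.007, 1.0, 0.0], [1.0, 0.007, 0.0], [0.0, 0.0, -1.0]]
force: [0.4, -0.8, -0.8]
opening: 0.003
grasp_force: 0.1
```

Emit:
{"fn": "send_rows", "kwargs": {
  "plan": [
    [255,0.001,0,0,0],
    [255,0.001,0,0,0],
    [255,0,0,0,0]
  ]
}}

```text
time_s: 32.85
position: [0.6179, 0.0537, 0.0257]
tcp_rot: [[-0.008, 1.0, -0.0], [1.0, 0.008, -0.003], [-0.003, -0.0, -1.0]]
force: [0.4, -6.3, -0.3]
opening: 0.002
grasp_force: 3.0
```

```bash
python3 -c "
from h import *
rackpts();print(togo(.617,.0535))"
```

```text
side 317 X [-23. -19.  -4.] Y [-33.  26.] Z [ 9. 87.] rect [-12.  50.  83.  23.  89.] top X -18.0 low X -19.0
scene 229 X [-18.  -6.   2.] Y [-39.  17.] Z [10. 93.] rect [ -9.  62. 108.  25.  86.] top X -3.0 low X -8.0
(array([-0.0002, -0.0009,  0.    ]), array([0.6179, 0.0537, 0.0257]), 'toolx deg', np.float64(90.43))
```

Case A is upright against the stop but a few mm off-centre. I'll centre it with the gripper.

Emit:
{"fn": "send_rows", "kwargs": {
  "plan": [
    [255,-0.01,0,0,0],
    [0,0,0,-0.04,0],
    [0,0,0,-0.04,0],
    [0,0,0,-0.035,0],
    [0,0.014,-0.001,0,0],
    [0,0.014,0,0,0],
    [0,0,0,0,0],
    [0,0,0,0,0],
    [0,0,0,0,0],
    [0,0,0,0,0],
    [0,0,0,0,0],
    [0,0,0,0.03,0],
    [0,0,0,0.03,0],
    [0,0,0,0.02,0],
    [0,0,0,0,0]
  ]
}}

```text
time_s: 34.2
position: [0.6129, 0.0731, 0.0558]
tcp_rot: [[-0.006, 1.0, -0.01], [1.0, 0.006, 0.0], [0.001, -0.01, -1.0]]
force: [-0.6, -0.3, -0.2]
opening: 0.959
grasp_force: 0.0
```

```bash
python3 -c "
from h import *
s=read_state();print(s['force'],s['opening']);rackpts();print(togo(.6167,.072))"
```

```text
[-0.6457272  -0.34780913 -0.15418725] 0.9593228548274985
side 474 X [-23. -19.  -6.] Y [-33.  26.] Z [10. 92.] rect [-13.  50.  85.  22.  88.] top X -15.0 low X -19.0
scene 146 X [-17.  -3.   2.] Y [-39.  22.] Z [10. 91.] rect [-9. 50. 84. 18. 88.] top X -0.0 low X -9.0
(array([-0.0011,  0.0004, -0.    ]), array([0.6163, 0.0731, 0.0598]), 'toolx deg', np.float64(90.37))
```

Emit:
{"fn": "send_rows", "kwargs": {
  "plan": [
    [255,-0.001,0,0,0],
    [255,0,0,0,0],
    [255,0,0,0,0],
    [255,0,0,0,0],
    [255,0,0,0,0],
    [255,0,0,0,0],
    [255,0,0,0,0],
    [255,0,0,0,0]
  ]
}}

```text
time_s: 34.97
position: [0.6181, 0.0724, 0.0618]
tcp_rot: [[-0.007, 1.0, 0.003], [1.0, 0.007, -0.0], [-0.0, 0.003, -1.0]]
force: [1.2, 0.3, 6.0]
opening: 0.709
grasp_force: 30.0
```

```bash
python3 -c "
from h import *
s=read_state();print(s['force'],s['opening']);rackpts();print(togo(.6167,.072))"
```

```text
[1.22708762 0.33816661 5.98539453] 0.7091266591608987
side 459 X [-23. -19.  -8.] Y [-28.  29.] Z [ 9. 92.] rect [-18.  51.  86.  20.  85.] top X -16.0 low X -19.0
scene 75 X [-7. -0.  2.] Y [-32.  26.] Z [78. 92.] rect [-1. 86.  9. 16. 35.] top X -1.0 low X 0.0
scene 85 X [-17. -10.  -2.] Y [-37. -30.] Z [11. 71.] rect [-10.  43.  68.  16.  87.] top X -5.0 low X -10.0
(array([-0.0003, -0.0014, -0.    ]), array([0.6181, 0.0724, 0.0618]), 'toolx deg', np.float64(90.4))
```

Emit:
{"fn": "send_rows", "kwargs": {
  "plan": [
    [255,0,-0.0015,0,0],
    [255,0,0,0,0],
    [0,0,0,0,0],
    [0,0,0,0,0],
    [0,0,0,0,0],
    [0,0,0,0,0],
    [0,0,0,-0.03,0],
    [0,0,0,-0.04,0],
    [0,0,0,-0.04,0],
    [0,0,0,-0.03,0],
    [0,0.033,-0.0116,0,0],
    [0,0.033,-0.0116,0,0],
    [0,0.033,-0.0116,0,0],
    [0,0.033,-0.0116,0,0],
    [0,0.033,-0.0116,0,0],
    [0,0.033,-0.0116,0,0],
    [0,0.033,-0.0116,0,0],
    [0,0.033,-0.0116,0,0],
    [0,0.033,-0.0116,0,0],
    [0,0.033,-0.0116,0,0]
  ]
}}

```text
time_s: 36.73
position: [0.4951, 0.4026, 0.1998]
tcp_rot: [[-0.007, 1.0, -0.002], [1.0, 0.007, -0.002], [-0.001, -0.002, -1.0]]
force: [0.3, 0.6, -0.3]
opening: 0.994
grasp_force: 0.0
```

Emit:
{"fn": "send_rows", "kwargs": {
  "plan": [
    [0,0,0,0,-0.118],
    [0,0,0,0,-0.118],
    [0,0,0,0,-0.118],
    [0,0,0,0,-0.118],
    [0,0,0,0,-0.118],
    [0,0,0,0,-0.118],
    [0,0,0,0,-0.118],
    [0,0,0,0,-0.118],
    [0,0,0,0,-0.118],
    [0,0,0,0,-0.118],
    [0,0,0,0,-0.118],
    [0,0,0,0,-0.118],
    [0,0,0,0,0],
    [0,0,0,0,0],
    [0,0,0,0,0]
  ]
}}

```text
time_s: 37.98
position: [0.4965, 0.4014, 0.2002]
tcp_rot: [[-0.989, 0.15, -0.001], [0.15, 0.989, -0.001], [0.001, -0.001, -1.0]]
force: [0.3, 0.1, -0.2]
opening: 1.001
grasp_force: 0.0
```

```bash
python3 -c "
from h import *
rackpts();[print(*r) for r in wcases()];print(togo(.4996,.4044))"
```

```text
side 481 X [-23. -19.  -5.] Y [-27.  30.] Z [ 9. 92.] rect [-18.  51.  85.  21.  81.] top X -13.0 low X -19.0
scene 267 X [-18.  -8.   1.] Y [-34.  24.] Z [11. 92.] rect [-10.  51.  83.  21.  89.] top X -10.0 low X -11.0
510.4 406.0 86.6 60.6 -8.6
(array([-0.0023,  0.0033, -0.    ]), array([0.4968, 0.4015, 0.2005]), 'toolx deg', np.float64(171.46))
```

Emit:
{"fn": "send_rows", "kwargs": {
  "plan": [
    [0,-0.002,0.0047,0.03,0],
    [0,0,0,0.04,0],
    [0,0,0,0.04,0],
    [0,0,0,0.04,0],
    [0,0,0,0.03,0],
    [0,0,0,0.015,0],
    [0,0,0,0.0075,0],
    [0,0,0,0,0],
    [255,0,0,0,0],
    [255,0,0,0,0],
    [255,0,0,0,0],
    [255,0,0,0,0],
    [255,0,0,0,0],
    [255,0,0,0,0],
    [255,0,0,0,0],
    [255,0,0,0,0]
  ]
}}

```text
time_s: 39.47
position: [0.5004, 0.4066, -0.0005]
tcp_rot: [[-0.989, 0.147, 0.002], [0.147, 0.989, 0.001], [-0.002, 0.002, -1.0]]
force: [-0.5, 0.2, 6.0]
opening: 0.709
grasp_force: 30.0
```

Emit:
{"fn": "send_rows", "kwargs": {
  "plan": [
    [255,0,0,-0.01,0],
    [255,0,0,-0.03,0],
    [255,0,0,-0.04,0],
    [255,0,0,-0.04,0],
    [255,0,0,-0.04,0],
    [255,0,0,-0.02,0],
    [255,0,0,0,0],
    [255,0,0,0,0]
  ]
}}

```text
time_s: 40.13
position: [0.4997, 0.4059, 0.1794]
tcp_rot: [[-0.989, 0.147, 0.002], [0.147, 0.989, 0.001], [-0.002, 0.001, -1.0]]
force: [-0.1, -0.3, -2.5]
opening: 0.708
grasp_force: 30.0
```

```bash
python3 -c "
from h import *
held();print(togo(.6160,.042))"
```

```text
[0.4997 0.4059 0.1794] [-0.1 -0.3 -2.5] 0.708 30.0
side 188 tool x [-50. -20.  32.] y [-36.  18.] z [-22. -18.  -3.]
   slope z/x fit axis deg ((-9.247631072998047, -12.368624687194824), (20.584184646606445, 83.09337615966797), 89.94151306152344)
scene 559 tool x [-55. -38.  28.] y [-30.  31.] z [-21. -18.  -1.]
   slope z/x fit axis deg ((-11.740705490112305, -12.967559814453125), (22.63711929321289, 88.9930419921875), 84.94088745117188)
(array([-0.1702, -0.3416,  0.0004]), array([0.498 , 0.4049, 0.1761]), 'toolx deg', np.float64(171.53))
```

Emit:
{"fn": "send_rows", "kwargs": {
  "plan": [
    [255,-0.0169,-0.034,0,0],
    [255,-0.0169,-0.034,0,0],
    [255,-0.0169,-0.034,0,0],
    [255,-0.0169,-0.034,0,0],
    [255,-0.0169,-0.034,0,0],
    [255,-0.0169,-0.034,0,0],
    [255,-0.0169,-0.034,0,0],
    [255,-0.0169,-0.034,0,0],
    [255,-0.0169,-0.034,0,0],
    [255,-0.0169,-0.034,0,0],
    [255,0,0,0,0]
  ]
}}

```text
time_s: 41.15
position: [0.6183, 0.0373, 0.1754]
tcp_rot: [[-0.988, 0.153, -0.002], [0.153, 0.988, -0.004], [0.001, -0.004, -1.0]]
force: [0.7, -0.0, -1.0]
opening: 0.708
grasp_force: 30.0
```

Emit:
{"fn": "send_rows", "kwargs": {
  "plan": [
    [255,0,0,0,0.118],
    [255,0,0,0,0.118],
    [255,0,0,0,0.118],
    [255,0,0,0,0.118],
    [255,0,0,0,0.118],
    [255,0,0,0,0.118],
    [255,0,0,0,0.118],
    [255,0,0,0,0.118],
    [255,0,0,0,0.118],
    [255,0,0,0,0.118],
    [255,0,0,0,0.118],
    [255,0,0,0,0.117],
    [255,0,0,0,0],
    [255,0,0,0,0],
    [255,0,0,0,0]
  ]
}}

```text
time_s: 42.4
position: [0.6158, 0.045, 0.1766]
tcp_rot: [[-0.01, 1.0, -0.003], [1.0, 0.01, 0.0], [0.0, -0.003, -1.0]]
force: [0.6, 0.2, -1.9]
opening: 0.704
grasp_force: 30.0
```

```bash
python3 -c "
from h import *
print(togo(.6168,.0445));rackpts()"
```

```text
(array([-0.0005,  0.001 , -0.    ]), array([0.6158, 0.045 , 0.1766]), 'toolx deg', np.float64(90.6))
side 416 X [-23. -19. -14.] Y [-26.  30.] Z [ 9. 91.] rect [-15.  50.  18.  85.   0.] top X -19.0 low X -19.0
scene 265 X [-18.  -8.   1.] Y [-34.  23.] Z [13. 93.] rect [-10.  51.  86.  20.  87.] top X -8.0 low X -10.0
```

Emit:
{"fn": "send_rows", "kwargs": {
  "plan": [
    [255,0,0.001,0.03,0],
    [255,0,0,0.03,0],
    [255,0,0,0.02,0],
    [255,0,0,0.007,0],
    [255,0,0,0.003,0],
    [255,0,0,0.003,0],
    [255,0,0,0.003,0],
    [255,0,0,0.003,0],
    [255,0,0,0,0]
  ]
}}

```text
time_s: 43.25
position: [0.6162, 0.0427, 0.0813]
tcp_rot: [[-0.011, 1.0, -0.003], [1.0, 0.011, -0.004], [-0.003, -0.003, -1.0]]
force: [-5.5, -5.8, 7.7]
opening: 0.704
grasp_force: 30.0
```

```bash
python3 -c "
from h import *
held();rackpts()"
```

```text
[0.6162 0.0427 0.0813] [-5.5 -5.8  7.7] 0.704 30.0
side 582 tool x [-54. -23.  26.] y [-31.  28.] z [-30.  -9.  50.]
   slope z/x fit axis deg ((-8.907857894897461, 16.742504119873047), (88.19618225097656, 83.79930114746094), 78.82573699951172)
scene 506 tool x [-46.  29.  43.] y [-25.  35.] z [-32. -10.  48.]
   slope z/x fit axis deg ((9.330060958862305, -1.7507438659667969), (106.29796600341797, 78.68508911132812), 31.344457626342773)
side 696 X [-95. -54. -16.] Y [-28.  31.] Z [ 10. 111.] rect [-43.  54.  85. 103.  16.] top X -27.0 low X -19.0
scene 444 X [-34. -11.   1.] Y [-35.  25.] Z [ 16. 113.] rect [-10.  62.  36. 106.  13.] top X -16.0 low X -10.0
scene 82 X [-93. -76. -56.] Y [-37. -16.] Z [ 76. 103.] rect [-69.  90.  52.  22.  32.] top X -65.0 low X -78.0
```

Emit:
{"fn": "send_rows", "kwargs": {
  "plan": [
    [255,0,0,0.003,0],
    [255,0,0,0.003,0],
    [255,0,0,0.003,0],
    [255,0,0,0.003,0],
    [255,0,0,0.003,0],
    [255,0,0,0.003,0],
    [255,0,0,0.003,0],
    [255,0,0,0,0]
  ]
}}

```text
time_s: 44.12
position: [0.6197, 0.0426, 0.0612]
tcp_rot: [[-0.01, 1.0, 0.004], [1.0, 0.01, -0.003], [-0.003, 0.004, -1.0]]
force: [-1.7, -5.5, 6.8]
opening: 0.707
grasp_force: 30.0
```

```bash
python3 -c "
from h import *
held();rackpts()"
```

```text
[0.6197 0.0426 0.0612] [-1.7 -5.5  6.8] 0.707 30.0
side 596 tool x [-37. -12.  27.] y [-32.  28.] z [-45.  -1.  30.]
   slope z/x fit axis deg ((11.531558990478516, 4.236011505126953), (72.23240661621094, 82.92790222167969), 33.14624786376953)
scene 441 tool x [-29.  27.  43.] y [-26.  33.] z [-47. -28.  28.]
   slope z/x fit axis deg ((7.026039123535156, -8.76556396484375), (74.1713638305664, 79.53527069091797), 8.709482192993164)
side 641 X [-79. -52. -16.] Y [-30.  29.] Z [ 12. 105.] rect [-29.  55.  83.  75.  56.] top X -35.0 low X -19.0
scene 409 X [-31. -13.   1.] Y [-35.  23.] Z [ 13. 108.] rect [-17.  59. 100.  36.  87.] top X -24.0 low X -10.0
scene 59 X [-75. -62. -43.] Y [-37. -14.] Z [32. 66.] rect [-58.  53.  47.  18.  55.] top X -51.0 low X -68.0
```

Emit:
{"fn": "send_rows", "kwargs": {
  "plan": [
    [255,0,0,0.003,0],
    [255,0,0,0.003,0],
    [255,0,0,0.003,0],
    [255,0,0,0.003,0],
    [255,0,0,0.003,0],
    [255,0,0,0,0]
  ]
}}

```text
time_s: 44.82
position: [0.6212, 0.0421, 0.0455]
tcp_rot: [[-0.009, 1.0, 0.007], [1.0, 0.009, -0.004], [-0.004, 0.007, -1.0]]
force: [0.8, -7.7, 1.2]
opening: 0.706
grasp_force: 30.0
```

```bash
python3 -c "
from h import *
rackpts()"
```

```text
side 673 X [-71. -48. -11.] Y [-32.  29.] Z [14. 95.] rect [-35.  53.  84.  67.  82.] top X -37.0 low X -67.0
scene 372 X [-32. -12.   1.] Y [-36.  23.] Z [13. 93.] rect [-20.  52.  85.  39.  86.] top X -15.0 low X -10.0
scene 61 X [-67. -53. -40.] Y [-39. -33.] Z [15. 49.] rect [-53.  35.  40.  19.  60.] top X -48.0 low X -58.0
```

Emit:
{"fn": "send_rows", "kwargs": {
  "plan": [
    [255,0,0,0.003,0],
    [255,0,0,0.003,0],
    [255,0,0,0,0]
  ]
}}

```text
time_s: 45.17
position: [0.6212, 0.0422, 0.0407]
tcp_rot: [[-0.009, 1.0, 0.007], [1.0, 0.009, -0.004], [-0.004, 0.007, -1.0]]
force: [-0.7, -7.0, 7.9]
opening: 0.709
grasp_force: 30.0
```

Emit:
{"fn": "send_rows", "kwargs": {
  "plan": [
    [255,0,0,0.003,0],
    [255,0,0,0,0]
  ]
}}

```text
time_s: 45.33
position: [0.6213, 0.0422, 0.0404]
tcp_rot: [[-0.01, 1.0, 0.007], [1.0, 0.01, -0.004], [-0.004, 0.007, -1.0]]
force: [-4.0, -6.7, 22.8]
opening: 0.711
grasp_force: 30.0
```

```bash
python3 -c "
from h import *
rackpts(.005)"
```

```text
side 606 X [-71. -51. -13.] Y [-32.  27.] Z [14. 91.] rect [-46.  58. 102.  29.  55.] top X -21.0 low X -68.0
side 72 X [-46. -19.  -4.] Y [15. 31.] Z [ 8. 43.] rect [-24.  24.  46.  36.   9.] top X -17.0 low X -19.0
scene 360 X [-32. -11.   1.] Y [-37.  23.] Z [14. 92.] rect [-18.  69. 123.  37.  86.] top X -7.0 low X -11.0
scene 55 X [-66. -54. -40.] Y [-38. -33.] Z [11. 41.] rect [-54.  28.  36.  17.  60.] top X -48.0 low X -57.0
```

Foot on the floor, leaning on A. Release, lift, close, and come down behind it.

Emit:
{"fn": "send_rows", "kwargs": {
  "plan": [
    [0,0,0,-0.001,0],
    [0,0,0,0,0],
    [0,0,0,0,0],
    [0,0,0,0,0],
    [0,0,0,0,0],
    [0,0,0,0,0],
    [0,0,0,-0.025,0],
    [0,0,0,-0.035,0],
    [0,0,0,-0.04,0],
    [255,-0.025,0,0,0],
    [255,-0.025,0,0,0],
    [255,0,0,0,0],
    [255,0,0,0,0],
    [255,0,0,0,0],
    [255,0,0,0,0],
    [255,0,0,0,0],
    [255,0,0,0,0],
    [255,0,0,0,0],
    [255,0,0,0,0],
    [255,0,0,0,0]
  ]
}}

```text
time_s: 47.1
position: [0.6181, -0.0049, 0.1351]
tcp_rot: [[-0.008, 1.0, -0.0], [1.0, 0.008, 0.0], [0.0, -0.0, -1.0]]
force: [-0.1, 0.1, 0.2]
opening: 0.247
grasp_force: 0.0
```

```bash
python3 -c "
from h import *
rackpts();print(togo(.617,-.0065))"
```

```text
side 796 X [-71. -42.  -8.] Y [-30.  30.] Z [14. 92.] rect [-39.  52.  89.  60.  82.] top X -18.0 low X -67.0
scene 544 X [-59. -19.   1.] Y [-38.  23.] Z [14. 92.] rect [-32.  51.  89.  63.  86.] top X -11.0 low X -44.0
(array([-0.0014, -0.0012, -0.    ]), array([ 0.6181, -0.0051,  0.1352]), 'toolx deg', np.float64(90.47))
```

Emit:
{"fn": "send_rows", "kwargs": {
  "plan": [
    [255,-0.002,-0.001,0.03,0],
    [255,0,0,0.03,0],
    [255,0,0,0.03,0],
    [255,0,0,0.02,0],
    [255,0,0,0,0],
    [255,0.006,0,0,0],
    [255,0.005,0,0,0],
    [255,0.004,0,0,0],
    [255,0.004,0,0,0],
    [255,0.004,0,0,0],
    [255,0.004,0,0,0],
    [255,0.004,0,0,0],
    [255,0.003,0,0,0],
    [255,0.003,0,0,0],
    [255,0,0,0,0]
  ]
}}

```text
time_s: 48.45
position: [0.6168, 0.0301, 0.025]
tcp_rot: [[-0.008, 1.0, -0.0], [1.0, 0.008, -0.0], [-0.0, -0.0, -1.0]]
force: [0.4, -2.0, -1.6]
opening: 0.002
grasp_force: 0.8
```

```bash
python3 -c "
from h import *
rackpts();print(togo(.617,.0337))"
```

```text
side 430 X [-48. -41.  -9.] Y [-29.  32.] Z [10. 83.] rect [-25.  45.  78.  44.  83.] top X -38.0 low X -44.0
scene 535 X [-40. -18.   2.] Y [-36.  23.] Z [11. 93.] rect [-27.  62. 109.  54.  84.] top X -13.0 low X -24.0
(array([0.0036, 0.0003, 0.    ]), array([0.6168, 0.0301, 0.0251]), 'toolx deg', np.float64(90.44))
```

Emit:
{"fn": "send_rows", "kwargs": {
  "plan": [
    [255,0.0015,0,0,0],
    [255,0.0015,0,0,0],
    [255,0.001,0,0,0],
    [255,0,0,0,0]
  ]
}}

```text
time_s: 48.88
position: [0.6166, 0.0337, 0.0249]
tcp_rot: [[-0.008, 1.0, -0.001], [1.0, 0.008, -0.0], [-0.0, -0.001, -1.0]]
force: [0.2, -3.1, -3.3]
opening: 0.005
grasp_force: 1.7
```

```bash
python3 -c "
from h import *
rackpts();print(togo(.617,.0337))"
```

```text
side 413 X [-43. -38.  -7.] Y [-29.  32.] Z [ 9. 85.] rect [-34.  49.  82.  62.  87.] top X -38.0 low X -39.0
scene 493 X [-37. -16.   1.] Y [-36.  24.] Z [12. 93.] rect [-20.  62. 107.  42.  86.] top X -12.0 low X -20.0
(array([ 0.    ,  0.0004, -0.    ]), array([0.6166, 0.0337, 0.025 ]), 'toolx deg', np.float64(90.46))
```

B is upright and flush with A. On to case C.

Emit:
{"fn": "send_rows", "kwargs": {
  "plan": [
    [255,-0.01,0,0,0],
    [0,0,0,-0.04,0],
    [0,0,0,-0.04,0],
    [0,0,0,-0.04,0],
    [0,0,0,-0.04,0],
    [0,-0.0319,-0.0169,0,0],
    [0,-0.0319,-0.0169,0,0],
    [0,-0.0319,-0.0169,0,0],
    [0,-0.0319,-0.0169,0,0],
    [0,-0.0319,-0.0169,0,0],
    [0,-0.0319,-0.0169,0,0],
    [0,-0.0319,-0.0169,0,0],
    [0,-0.0319,-0.0169,0,0],
    [0,-0.0319,-0.0169,0,0]
  ]
}}

```text
time_s: 50.15
position: [0.4663, -0.2657, 0.1857]
tcp_rot: [[-0.008, 1.0, 0.002], [1.0, 0.008, 0.001], [0.001, 0.002, -1.0]]
force: [-0.2, -0.0, -0.1]
opening: 0.911
grasp_force: 0.0
```

Emit:
{"fn": "send_rows", "kwargs": {
  "plan": [
    [0,0,0,0,0.12],
    [0,0,0,0,0.12],
    [0,0,0,0,0.12],
    [0,0,0,0,0.12],
    [0,0,0,0,0.12],
    [0,0,0,0,0.12],
    [0,0,0,0,0.12],
    [0,0,0,0,0.12],
    [0,0,0,0,0.12],
    [0,0,0,0,0.12],
    [0,0,0,0,0.12],
    [0,0,0,0,0.029],
    [0,0,0,0,0],
    [0,0,0,0,0]
  ]
}}

```text
time_s: 51.32
position: [0.4672, -0.2644, 0.1855]
tcp_rot: [[0.974, 0.228, 0.001], [0.228, -0.974, 0.0], [0.001, -0.0, -1.0]]
force: [0.2, 0.1, 0.5]
opening: 0.998
grasp_force: 0.0
```

```bash
python3 -c "
from h import *
rackpts();[print(*r) for r in wcases()];print(togo(.4668,-.2633))
for n in('scene','side'):
    print(n);[print(*r) for r in cases(n)]"
```

```text
side 130 X [-43. -39. -25.] Y [-30.  19.] Z [53. 92.] rect [-36.  73.  41.  21.  82.] top X -34.0 low X -39.0
side 88 X [-43. -40. -37.] Y [-21.  21.] Z [ 9. 62.] rect [-40.  38.  60.   7.  89.] top X -39.0 low X -40.0
scene 551 X [-37. -19.   1.] Y [-37.  23.] Z [13. 93.] rect [-19.  52.  86.  41.  89.] top X -16.0 low X -21.0
438.8 -246.0 87.4 60.8 13.4
586.0 -309.1 85.1 62.9 3.9
619.1 100.3 138.6 61.6 86.3
(array([-0.0001, -0.0012,  0.    ]), array([ 0.4671, -0.2645,  0.1853]), 'toolx deg', np.float64(13.19))
scene
440.5 -242.5 91.8 64.4 14.0 [0.006 0.019 0.023] [270 207]
589.9 -306.5 89.6 65.6 3.4 [0.007 0.02  0.023] [224 224]
side
434.0 -250.2 86.8 65.2 13.6 [0.009 0.02  0.022] [312 342]
582.5 -312.8 86.4 64.3 4.0 [0.008 0.02  0.022] [395 339]
```

C has been knocked to (438,-246); I'll correct for that and grasp it.

Emit:
{"fn": "send_rows", "kwargs": {
  "plan": [
    [0,-0.0123,-0.0246,0,-0.005],
    [0,0,0,0.035,0],
    [0,0,0,0.04,0],
    [0,0,0,0.04,0],
    [0,0,0,0.035,0],
    [0,0,0,0.025,0],
    [0,0,0,0.011,0],
    [0,0,0,0,0],
    [255,0,0,0,0],
    [255,0,0,0,0],
    [255,0,0,0,0],
    [255,0,0,0,0],
    [255,0,0,0,0],
    [255,0,0,0,0],
    [255,0,0,0,0],
    [255,0,0,0,0]
  ]
}}

```text
time_s: 52.9
position: [0.4502, -0.2438, 0.0004]
tcp_rot: [[0.973, 0.233, 0.002], [0.233, -0.973, -0.001], [0.001, 0.002, -1.0]]
force: [-0.1, 1.2, 6.2]
opening: 0.709
grasp_force: 30.0
```

Emit:
{"fn": "send_rows", "kwargs": {
  "plan": [
    [255,0,0,-0.01,0],
    [255,0,0,-0.03,0],
    [255,0,0,-0.04,0],
    [255,0,0,-0.04,0],
    [255,0,0,-0.04,0],
    [255,0,0,-0.02,0],
    [255,0,0,0,0],
    [255,0,0,0,0]
  ]
}}

```text
time_s: 53.57
position: [0.4498, -0.2435, 0.1807]
tcp_rot: [[0.973, 0.233, 0.002], [0.233, -0.973, -0.002], [0.002, 0.003, -1.0]]
force: [0.5, 0.8, -2.7]
opening: 0.71
grasp_force: 30.0
```

```bash
python3 -c "
from h import *
held();print(togo(.6170,.0245))"
```

```text
[ 0.4498 -0.2435  0.1807] [ 0.5  0.8 -2.7] 0.71 30.0
side 884 tool x [-58. -39.  24.] y [-28.  31.] z [-22. -19.  -3.]
   slope z/x fit axis deg ((-5.8621368408203125, -40.051124572753906), (81.56373596191406, 109.8924331665039), 23.225797653198242)
scene 231 tool x [-54.  20.  31.] y [-33.  28.] z [-40. -17.  -2.]
   slope z/x fit axis deg ((-9.64692497253418, -12.21944808959961), (55.54636001586914, 77.8619384765625), 60.06684112548828)
(array([ 2.261e-01, -2.203e-01,  1.000e-04]), array([ 0.4483, -0.2424,  0.1781]), 'toolx deg', np.float64(13.45))
```

Emit:
{"fn": "send_rows", "kwargs": {
  "plan": [
    [255,0.0251,-0.0246,0,0],
    [255,0.0251,-0.0246,0,0],
    [255,0.0251,-0.0246,0,0],
    [255,0.0251,-0.0246,0,0],
    [255,0.0251,-0.0246,0,0],
    [255,0.0251,-0.0246,0,0],
    [255,0.0251,-0.0246,0,0],
    [255,0.0251,-0.0246,0,0],
    [255,0.0251,-0.0246,0,0],
    [255,0,0,0,0]
  ]
}}

```text
time_s: 54.5
position: [0.6195, 0.0302, 0.1764]
tcp_rot: [[0.971, 0.237, -0.001], [0.237, -0.971, 0.003], [-0.0, -0.004, -1.0]]
force: [-0.0, -1.0, -0.6]
opening: 0.706
grasp_force: 30.0
```

Emit:
{"fn": "send_rows", "kwargs": {
  "plan": [
    [255,0,0,0,-0.112],
    [255,0,0,0,-0.112],
    [255,0,0,0,-0.112],
    [255,0,0,0,-0.112],
    [255,0,0,0,-0.112],
    [255,0,0,0,-0.112],
    [255,0,0,0,-0.112],
    [255,0,0,0,-0.112],
    [255,0,0,0,-0.112],
    [255,0,0,0,-0.112],
    [255,0,0,0,-0.112],
    [255,0,0,0,-0.112],
    [255,0,0,0,0],
    [255,0,0,0,0],
    [255,0,0,0,0]
  ]
}}

```text
time_s: 55.75
position: [0.6168, 0.0244, 0.1777]
tcp_rot: [[-0.005, 1.0, -0.003], [1.0, 0.005, 0.0], [0.0, -0.003, -1.0]]
force: [0.5, 1.1, -1.8]
opening: 0.714
grasp_force: 30.0
```

```bash
python3 -c "
from h import *
print(togo(.6172,.0245));rackpts()"
```

```text
(array([ 0.0001,  0.0004, -0.    ]), array([0.6168, 0.0244, 0.1777]), 'toolx deg', np.float64(90.31))
side 586 X [-42. -38. -12.] Y [-29.  31.] Z [10. 92.] rect [-28.  51.  87.  38.  84.] top X -26.0 low X -39.0
scene 545 X [-37. -19.   0.] Y [-37.  24.] Z [12. 92.] rect [-18.  51.  42.  85.   2.] top X -21.0 low X -20.0
```

Emit:
{"fn": "send_rows", "kwargs": {
  "plan": [
    [255,0,0,0.03,0],
    [255,0,0,0.03,0],
    [255,0,0,0.02,0],
    [255,0,0,0.007,0],
    [255,0,0,0.003,0],
    [255,0,0,0.003,0],
    [255,0,0,0.003,0],
    [255,0,0,0.003,0],
    [255,0,0,0.003,0],
    [255,0,0,0.003,0],
    [255,0,0,0.003,0],
    [255,0,0,0.003,0],
    [255,0,0,0.003,0],
    [255,0,0,0,0]
  ]
}}

```text
time_s: 57.02
position: [0.6179, 0.0226, 0.0678]
tcp_rot: [[-0.009, 1.0, 0.0], [1.0, 0.009, -0.003], [-0.003, 0.0, -1.0]]
force: [-4.4, -4.8, 8.1]
opening: 0.707
grasp_force: 30.0
```

```bash
python3 -c "
from h import *
rackpts()"
```

```text
side 856 X [-106.  -65.   -8.] Y [-29.  31.] Z [ 13. 108.] rect [-42.  60.  89. 109.  61.] top X -55.0 low X -38.0
scene 698 X [-51. -23.   1.] Y [-37.  24.] Z [ 13. 108.] rect [-20.  62.  59. 108.  18.] top X -45.0 low X -20.0
scene 68 X [-102.  -86.  -66.] Y [-35. -17.] Z [39. 73.] rect [-83.  60.  58.  20.  50.] top X -81.0 low X -94.0
```

Tipping as before (about 48°). Continue to the floor.

Emit:
{"fn": "send_rows", "kwargs": {
  "plan": [
    [255,0,0,0.003,0],
    [255,0,0,0.003,0],
    [255,0,0,0.003,0],
    [255,0,0,0.003,0],
    [255,0,0,0.003,0],
    [255,0,0,0.003,0],
    [255,0,0,0.003,0],
    [255,0,0,0.002,0],
    [255,0,0,0,0]
  ]
}}

```text
time_s: 57.87
position: [0.6208, 0.0217, 0.0442]
tcp_rot: [[-0.008, 1.0, 0.006], [1.0, 0.008, -0.004], [-0.004, 0.006, -1.0]]
force: [0.5, -6.8, -0.2]
opening: 0.709
grasp_force: 30.0
```

```bash
python3 -c "
from h import *
rackpts()"
```

```text
side 835 X [-96. -64. -12.] Y [-31.  31.] Z [12. 91.] rect [-84.  52.  85. 159.  89.] top X -40.0 low X -92.0
scene 635 X [-53. -21.   1.] Y [-36.  23.] Z [13. 92.] rect [-29.  51.  88.  58.  87.] top X -16.0 low X -20.0
scene 58 X [-92. -79. -61.] Y [-39. -33.] Z [11. 46.] rect [-80.  27.  57.  18.  57.] top X -68.0 low X -83.0
```

Emit:
{"fn": "send_rows", "kwargs": {
  "plan": [
    [255,0,0,0.003,0],
    [255,0,0,0,0]
  ]
}}

```text
time_s: 58.13
position: [0.6209, 0.0218, 0.0437]
tcp_rot: [[-0.008, 1.0, 0.006], [1.0, 0.008, -0.004], [-0.004, 0.006, -1.0]]
force: [-3.3, -5.5, 14.3]
opening: 0.71
grasp_force: 30.0
```

Emit:
{"fn": "send_rows", "kwargs": {
  "plan": [
    [255,0,0,0.003,0],
    [255,0,0,0,0]
  ]
}}

```text
time_s: 58.3
position: [0.621, 0.0218, 0.0433]
tcp_rot: [[-0.008, 1.0, 0.007], [1.0, 0.008, -0.004], [-0.005, 0.007, -1.0]]
force: [-5.4, -5.8, 28.0]
opening: 0.711
grasp_force: 30.0
```

Emit:
{"fn": "send_rows", "kwargs": {
  "plan": [
    [0,0,0,-0.002,0],
    [0,0,0,0,0],
    [0,0,0,0,0],
    [0,0,0,0,0],
    [0,0,0,0,0],
    [0,0,0,0,0],
    [0,0,0,-0.025,0],
    [0,0,0,-0.035,0],
    [0,0,0,-0.035,0],
    [255,-0.027,0,0,0],
    [255,-0.027,0,0,0],
    [255,0,0,0,0],
    [255,0,0,0,0],
    [255,0,0,0,0],
    [255,0,0,0,0],
    [255,0,0,0,0],
    [255,0,0,0,0],
    [255,0,0,0,0],
    [255,0,0,0,0],
    [255,0,0,0,0]
  ]
}}

```text
time_s: 59.97
position: [0.6182, -0.0292, 0.1331]
tcp_rot: [[-0.008, 1.0, -0.0], [1.0, 0.008, 0.0], [0.0, -0.0, -1.0]]
force: [0.8, -0.1, 0.1]
opening: 0.248
grasp_force: 0.0
```

```bash
python3 -c "
from h import *
rackpts();print(togo(.617,-.0305))"
```

```text
side 1043 X [-96. -58.  -9.] Y [-30.  31.] Z [14. 92.] rect [-52.  53.  92.  83.  80.] top X -25.0 low X -92.0
scene 791 X [-83. -26.  -0.] Y [-37.  23.] Z [13. 92.] rect [-46.  52.  89.  90.  86.] top X -21.0 low X -27.0
(array([-0.0011, -0.0012, -0.    ]), array([ 0.6182, -0.0294,  0.1332]), 'toolx deg', np.float64(90.47))
```

Emit:
{"fn": "send_rows", "kwargs": {
  "plan": [
    [255,-0.002,-0.001,0.03,0],
    [255,0,0,0.03,0],
    [255,0,0,0.03,0],
    [255,0,0,0.018,0],
    [255,0,0,0,0],
    [255,0.006,0,0,0],
    [255,0.006,0,0,0],
    [255,0.004,0,0,0],
    [255,0.004,0,0,0],
    [255,0.004,0,0,0],
    [255,0.004,0,0,0],
    [255,0.004,0,0,0],
    [255,0.003,0,0,0],
    [255,0.003,0,0,0],
    [255,0.002,0,0,0],
    [255,0,0,0,0]
  ]
}}

```text
time_s: 61.4
position: [0.6166, 0.0093, 0.025]
tcp_rot: [[-0.008, 1.0, -0.001], [1.0, 0.008, 0.001], [0.001, -0.001, -1.0]]
force: [0.8, -0.4, -1.1]
opening: 0.009
grasp_force: 0.2
```

```bash
python3 -c "
from h import *
rackpts();print(togo(.617,.0137))"
```

```text
side 471 X [-68. -61. -13.] Y [-29.  31.] Z [10. 82.] rect [-36.  45.  78.  63.  85.] top X -59.0 low X -65.0
scene 816 X [-60. -28.   1.] Y [-36.  23.] Z [12. 93.] rect [-38.  63. 114.  75.  85.] top X -26.0 low X -30.0
(array([0.0049, 0.0004, 0.    ]), array([0.6167, 0.0088, 0.0251]), 'toolx deg', np.float64(90.46))
```

Emit:
{"fn": "send_rows", "kwargs": {
  "plan": [
    [255,0.0015,0,0,0],
    [255,0.0015,0,0,0],
    [255,0.0015,0,0,0],
    [255,0,0,0,0]
  ]
}}

```text
time_s: 61.83
position: [0.6169, 0.0115, 0.0252]
tcp_rot: [[-0.009, 1.0, -0.0], [1.0, 0.009, -0.003], [-0.003, -0.0, -1.0]]
force: [-0.2, -5.9, 0.2]
opening: 0.007
grasp_force: 2.9
```

Emit:
{"fn": "send_rows", "kwargs": {
  "plan": [
    [255,0.001,0,0,0],
    [255,0,0,0,0]
  ]
}}

```text
time_s: 62.0
position: [0.6169, 0.0116, 0.0252]
tcp_rot: [[-0.01, 1.0, -0.0], [1.0, 0.01, -0.004], [-0.004, -0.0, -1.0]]
force: [-0.9, -8.1, -1.2]
opening: 0.004
grasp_force: 4.0
```

```bash
python3 -c "
from h import *
rackpts();print(togo(.617,.0137))"
```

```text
side 457 X [-66. -59. -17.] Y [-28.  31.] Z [ 9. 84.] rect [-43.  52.  65.  92.  13.] top X -58.0 low X -63.0
scene 794 X [-58. -27.   1.] Y [-36.  23.] Z [11. 93.] rect [-36.  61. 108.  73.  85.] top X -22.0 low X -33.0
(array([ 0.0021,  0.0001, -0.    ]), array([0.6169, 0.0116, 0.0252]), 'toolx deg', np.float64(90.53))
```

Emit:
{"fn": "send_rows", "kwargs": {
  "plan": [
    [255,0.001,0,0,0],
    [255,0.001,0,0,0],
    [255,0.001,0,0,0],
    [255,0,0,0,0]
  ]
}}

```text
time_s: 62.43
position: [0.6169, 0.0118, 0.0252]
tcp_rot: [[-0.011, 1.0, -0.0], [1.0, 0.011, -0.008], [-0.008, -0.0, -1.0]]
force: [-0.8, -16.0, -1.2]
opening: 0.006
grasp_force: 7.9
```

```bash
python3 -c "
from h import *
rackpts();print(togo(.617,.0137));q,e=capture('side');r,e=capture('scene')
cv2.imwrite('pics/g5.png',np.hstack([cv2.resize(q[150:270,260:380],None,fx=3.3,fy=3.3),cv2.resize(r[200:320,260:380],None,fx=3.3,fy=3.3)]))"
```

```text
side 451 X [-66. -59. -14.] Y [-28.  31.] Z [10. 84.] rect [-36.  50.  61.  82.   0.] top X -58.0 low X -63.0
scene 789 X [-58. -26.   2.] Y [-37.  23.] Z [12. 93.] rect [-36.  64. 113.  73.  85.] top X -27.0 low X -31.0
(array([ 0.0019,  0.    , -0.    ]), array([0.617 , 0.0118, 0.0252]), 'toolx deg', np.float64(90.61))
```

View pics/g5.png

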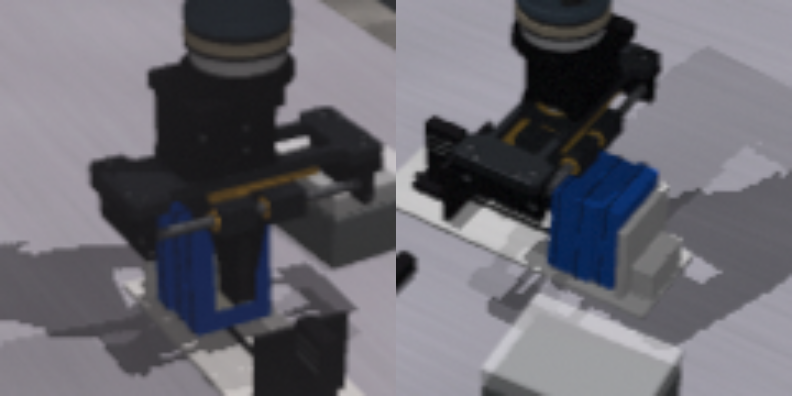

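The gripper's cross rod seems to be touching C's top edge. C's foot still stands about 4 mm out. I'll back off, raise 12 mm, and push the foot in again.

Emit:
{"fn": "send_rows", "kwargs": {
  "plan": [
    [255,-0.006,0,0,0],
    [255,0,0,-0.012,0],
    [255,0.004,0,0,0],
    [255,0.002,0,0,0],
    [255,0.0015,0,0,0],
    [255,0,0,0,0]
  ]
}}

```text
time_s: 63.13
position: [0.6176, 0.0128, 0.0388]
tcp_rot: [[-0.013, 1.0, 0.002], [1.0, 0.013, -0.01], [-0.011, 0.002, -1.0]]
force: [-3.4, -19.2, 4.3]
opening: 0.005
grasp_force: 10.1
```

```bash
python3 -c "
from h import *
rackpts();print(togo(.617,.0137))"
```

```text
side 572 X [-65. -58. -13.] Y [-30.  32.] Z [10. 91.] rect [-36.  50.  84.  61.  88.] top X -56.0 low X -62.0
scene 816 X [-58. -27.   2.] Y [-37.  23.] Z [11. 93.] rect [-38.  52.  90.  74.  85.] top X -25.0 low X -32.0
(array([ 0.001 , -0.0006, -0.    ]), array([0.6176, 0.0128, 0.0388]), 'toolx deg', np.float64(90.71))
```

Emit:
{"fn": "send_rows", "kwargs": {
  "plan": [
    [255,-0.012,0,0,0],
    [0,0,0,-0.04,0],
    [0,0,0,-0.04,0],
    [0,0,0,-0.04,0],
    [0,-0.04,0,0,0],
    [0,-0.04,0,0,0],
    [0,-0.04,0,0,0],
    [0,0,0,0,0]
  ]
}}

```text
time_s: 63.9
position: [0.6195, -0.1197, 0.1587]
tcp_rot: [[-0.003, 1.0, 0.005], [1.0, 0.003, -0.004], [-0.004, 0.005, -1.0]]
force: [0.5, -0.9, -0.7]
opening: 0.447
grasp_force: 0.0
```

```bash
python3 -c "
from h import *
rackpts();q,e=capture('side');r,e=capture('scene')
cv2.imwrite('pics/g6.png',np.hstack([cv2.resize(q[180:270,280:370],None,fx=4.4,fy=4.4,interpolation=2),cv2.resize(r[220:310,280:370],None,fx=4.4,fy=4.4,interpolation=2)]))"
```

```text
side 856 X [-68. -61. -13.] Y [-29.  31.] Z [10. 92.] rect [-38.  51.  63.  86.   0.] top X -37.0 low X -64.0
scene 880 X [-62. -30.  -2.] Y [-36.  24.] Z [12. 93.] rect [-32.  51.  63.  86.   0.] top X -30.0 low X -31.0
```

View pics/g6.png

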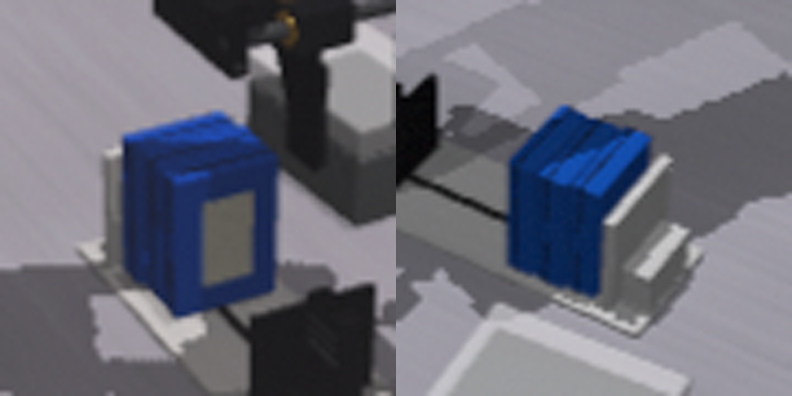

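All three stand upright in a row by the stop. Next is case D.

Emit:
{"fn": "send_rows", "kwargs": {
  "plan": [
    [0,-0.0315,-0.0032,0,0],
    [0,-0.0315,-0.0032,0,0],
    [0,-0.0315,-0.0032,0,0],
    [0,-0.0315,-0.0032,0,0],
    [0,-0.0315,-0.0032,-0.01,0],
    [0,-0.0315,-0.0032,-0.01,0],
    [0,0,0,0,0]
  ]
}}

```text
time_s: 64.68
position: [0.6017, -0.3079, 0.1794]
tcp_rot: [[-0.006, 1.0, 0.005], [1.0, 0.006, -0.006], [-0.006, 0.005, -1.0]]
force: [1.4, 0.4, 0.2]
opening: 0.988
grasp_force: 0.0
```

Emit:
{"fn": "send_rows", "kwargs": {
  "plan": [
    [0,0,0,0,0.116],
    [0,0,0,0,0.116],
    [0,0,0,0,0.116],
    [0,0,0,0,0.116],
    [0,0,0,0,0.116],
    [0,0,0,0,0.116],
    [0,0,0,0,0.116],
    [0,0,0,0,0.116],
    [0,0,0,0,0.116],
    [0,0,0,0,0.116],
    [0,0,0,0,0.116],
    [0,0,0,0,0.116],
    [0,0,0,0,0.116],
    [0,0,0,0,0],
    [0,0,0,0,0]
  ]
}}

```text
time_s: 65.93
position: [0.6006, -0.3005, 0.177]
tcp_rot: [[0.997, 0.076, -0.0], [0.076, -0.997, 0.001], [-0.0, -0.001, -1.0]]
force: [-0.3, -1.1, 0.4]
opening: 0.998
grasp_force: 0.0
```

```bash
python3 -c "
from h import *
rackpts();[print(*r) for r in wcases()];print(togo(.5981,-.3086))
for n in('scene','side'):
    print(n);[print(*r) for r in cases(n)]"
```

```text
side 807 X [-67. -62. -12.] Y [-30.  30.] Z [10. 93.] rect [-38.  51.  64.  85.   1.] top X -43.0 low X -64.0
scene 885 X [-62. -30.  -4.] Y [-36.  23.] Z [11. 93.] rect [-35.  52.  87.  63.  89.] top X -32.0 low X -31.0
588.4 -309.7 86.7 61.7 4.1
613.1 47.7 84.2 80.4 -88.9
785.6 -157.2 45.0 34.5 84.7
(array([-0.0028,  0.0068, -0.    ]), array([ 0.6004, -0.3016,  0.1771]), 'toolx deg', np.float64(4.22))
scene
589.4 -306.5 88.8 64.8 3.1 [0.006 0.019 0.023] [224 224]
side
582.9 -312.4 87.8 65.5 4.1 [0.007 0.02  0.022] [393 339]
```

```bash
python3 -c "
from h import *
p,W,R,o,d=cloud('scene');P=plane(R,o,0);print(P[281,214],P[240,178],W[265,214],W[245,210]);print(read_state()['position'])"
```

```text
[ 7.81535654e-01 -1.83729183e-01  1.11022302e-16] [ 0.70951225 -0.38607775  0.        ] [ 0.77964633 -0.17552417  0.06086412] [ 0.77049133 -0.18782025  0.11633498]
[ 0.60017893 -0.30239766  0.17714401]
```

Emit:
{"fn": "send_rows", "kwargs": {
  "plan": [
    [0,-0.0017,0.0062,0,0],
    [0,0,0,0.035,0],
    [0,0,0,0.04,0],
    [0,0,0,0.04,0],
    [0,0,0,0.03,0],
    [0,0,0,0.022,0],
    [0,0,0,0.01,0],
    [0,0,0,0,0],
    [255,0,0,0,0],
    [255,0,0,0,0],
    [255,0,0,0,0],
    [255,0,0,0,0],
    [255,0,0,0,0],
    [255,0,0,0,0],
    [255,0,0,0,0],
    [255,0,0,0,0]
  ]
}}

```text
time_s: 67.57
position: [0.5997, -0.3094, 0.0017]
tcp_rot: [[0.997, 0.071, 0.002], [0.071, -0.997, -0.001], [0.002, 0.001, -1.0]]
force: [-0.1, 1.1, 7.2]
opening: 0.708
grasp_force: 30.0
```

Emit:
{"fn": "send_rows", "kwargs": {
  "plan": [
    [255,0,0,-0.01,0],
    [255,0,0,-0.03,0],
    [255,0,0,-0.04,0],
    [255,0,0,-0.04,0],
    [255,0,0,-0.04,0],
    [255,0,0,-0.02,0],
    [255,0,0,0,0],
    [255,0,0,0,0]
  ]
}}

```text
time_s: 68.23
position: [0.5992, -0.3092, 0.1819]
tcp_rot: [[0.997, 0.071, 0.002], [0.071, -0.997, -0.002], [0.002, 0.002, -1.0]]
force: [-0.3, 0.4, -1.8]
opening: 0.706
grasp_force: 30.0
```

```bash
python3 -c "
from h import *
held();print(togo(.6174,.0025))"
```

```text
[ 0.5992 -0.3092  0.1819] [-0.3  0.4 -1.8] 0.706 30.0
side 905 tool x [-58. -40.  22.] y [-28.  32.] z [-20. -18.  -2.]
   slope z/x fit axis deg ((-16.975914001464844, -11.030305862426758), (22.222522735595703, 84.04460144042969), 88.8207778930664)
scene 270 tool x [-50.  17.  31.] y [-35.  27.] z [-20. -15.  -1.]
   slope z/x fit axis deg ((8.940465927124023, -24.94214630126953), (62.05575180053711, 114.49661254882812), 53.09616470336914)
(array([ 0.0419, -0.3082,  0.0007]), array([ 0.5975, -0.3079,  0.1784]), 'toolx deg', np.float64(4.06))
```

Emit:
{"fn": "send_rows", "kwargs": {
  "plan": [
    [255,0.0045,-0.0341,0,0],
    [255,0.0045,-0.0341,0,0],
    [255,0.0045,-0.0341,0,0],
    [255,0.0045,-0.0341,0,0],
    [255,0.0045,-0.0341,0,0],
    [255,0.0045,-0.0341,0,0],
    [255,0.0045,-0.0341,0,0],
    [255,0.0045,-0.0341,0,0],
    [255,0.0045,-0.0341,0,0],
    [255,0,0,0,0]
  ]
}}

```text
time_s: 69.17
position: [0.6151, 0.007, 0.1773]
tcp_rot: [[0.997, 0.076, -0.006], [0.076, -0.997, 0.005], [-0.006, -0.005, -1.0]]
force: [0.4, -0.6, -0.7]
opening: 0.707
grasp_force: 30.0
```

Emit:
{"fn": "send_rows", "kwargs": {
  "plan": [
    [255,0,0,0,-0.116],
    [255,0,0,0,-0.116],
    [255,0,0,0,-0.116],
    [255,0,0,0,-0.116],
    [255,0,0,0,-0.116],
    [255,0,0,0,-0.116],
    [255,0,0,0,-0.116],
    [255,0,0,0,-0.116],
    [255,0,0,0,-0.116],
    [255,0,0,0,-0.116],
    [255,0,0,0,-0.116],
    [255,0,0,0,-0.116],
    [255,0,0,0,-0.116],
    [255,0,0,0,0],
    [255,0,0,0,0]
  ]
}}

```text
time_s: 70.42
position: [0.6164, -0.0001, 0.1782]
tcp_rot: [[-0.005, 1.0, -0.004], [1.0, 0.005, 0.001], [0.001, -0.004, -1.0]]
force: [0.3, 0.3, -1.1]
opening: 0.708
grasp_force: 30.0
```

```bash
python3 -c "
from h import *
print(togo(.6174,.001));rackpts()"
```

```text
(array([ 0.0011,  0.0011, -0.    ]), array([ 6.164e-01, -1.000e-04,  1.782e-01]), 'toolx deg', np.float64(90.27))
side 790 X [-68. -62. -14.] Y [-29.  30.] Z [10. 92.] rect [-40.  51.  87.  59.  88.] top X -40.0 low X -64.0
scene 866 X [-62. -30.  -3.] Y [-36.  24.] Z [12. 92.] rect [-32.  52.  61.  87.   1.] top X -32.0 low X -31.0
```

Emit:
{"fn": "send_rows", "kwargs": {
  "plan": [
    [255,0.001,0.001,0.03,0],
    [255,0,0,0.03,0],
    [255,0,0,0.02,0],
    [255,0,0,0.007,0],
    [255,0,0,0.003,0],
    [255,0,0,0.003,0],
    [255,0,0,0.003,0],
    [255,0,0,0.003,0],
    [255,0,0,0.003,0],
    [255,0,0,0.003,0],
    [255,0,0,0.003,0],
    [255,0,0,0.003,0],
    [255,0,0,0.003,0],
    [255,0,0,0,0]
  ]
}}

```text
time_s: 71.68
position: [0.6202, -0.0004, 0.0686]
tcp_rot: [[-0.007, 1.0, 0.004], [1.0, 0.007, -0.002], [-0.002, 0.004, -1.0]]
force: [-1.4, -2.8, 6.2]
opening: 0.708
grasp_force: 30.0
```

```bash
python3 -c "
from h import *
rackpts()"
```

```text
side 1031 X [-127.  -75.  -13.] Y [-30.  31.] Z [ 12. 107.] rect [-55.  62. 100. 124.  60.] top X -75.0 low X -59.0
scene 1004 X [-73. -34.   1.] Y [-37.  23.] Z [ 13. 108.] rect [-42.  58. 102.  86.  85.] top X -63.0 low X -30.0
scene 68 X [-123. -108.  -88.] Y [-36. -14.] Z [43. 70.] rect [-104.   61.   45.   18.   47.] top X -92.0 low X -114.0
```

Emit:
{"fn": "send_rows", "kwargs": {
  "plan": [
    [255,0,0,0.003,0],
    [255,0,0,0.003,0],
    [255,0,0,0.003,0],
    [255,0,0,0.003,0],
    [255,0,0,0.003,0],
    [255,0,0,0.003,0],
    [255,0,0,0.003,0],
    [255,0,0,0.002,0],
    [255,0,0,0,0]
  ]
}}

```text
time_s: 72.53
position: [0.6215, -0.0022, 0.045]
tcp_rot: [[-0.007, 1.0, 0.006], [1.0, 0.007, -0.005], [-0.005, 0.006, -1.0]]
force: [0.2, -7.9, 1.8]
opening: 0.709
grasp_force: 30.0
```

```bash
python3 -c "
from h import *
rackpts()"
```

```text
side 779 X [-118.  -79.  -18.] Y [-32.  31.] Z [13. 92.] rect [-85.  46. 158.  89.   8.] top X -60.0 low X -63.0
scene 949 X [-74. -32.   1.] Y [-37.  23.] Z [14. 93.] rect [-38.  52.  87.  80.  90.] top X -28.0 low X -31.0
scene 58 X [-115. -101.  -83.] Y [-38. -32.] Z [14. 47.] rect [-100.   33.   47.   17.   56.] top X -91.0 low X -106.0
```

Emit:
{"fn": "send_rows", "kwargs": {
  "plan": [
    [255,0,0,0.003,0],
    [255,0,0,0,0]
  ]
}}

```text
time_s: 72.8
position: [0.6219, -0.0022, 0.0432]
tcp_rot: [[-0.007, 1.0, 0.007], [1.0, 0.007, -0.005], [-0.005, 0.007, -1.0]]
force: [0.4, -7.9, 7.3]
opening: 0.707
grasp_force: 30.0
```

Emit:
{"fn": "send_rows", "kwargs": {
  "plan": [
    [255,0,0,0.003,0],
    [255,0,0,0,0]
  ]
}}

```text
time_s: 72.97
position: [0.622, -0.0022, 0.0429]
tcp_rot: [[-0.008, 1.0, 0.007], [1.0, 0.008, -0.005], [-0.005, 0.007, -1.0]]
force: [-4.8, -6.5, 22.9]
opening: 0.708
grasp_force: 30.0
```

Emit:
{"fn": "send_rows", "kwargs": {
  "plan": [
    [0,0,0,-0.002,0],
    [0,0,0,0,0],
    [0,0,0,0,0],
    [0,0,0,0,0],
    [0,0,0,0,0],
    [0,0,0,0,0],
    [0,0,0,-0.025,0],
    [0,0,0,-0.035,0],
    [0,0,0,-0.035,0],
    [0,-0.033,0,0,0],
    [0,-0.033,0,0,0],
    [0,-0.033,0,0,0],
    [0,0,0,0,0],
    [0,0,0,0,0]
  ]
}}

```text
time_s: 74.13
position: [0.6193, -0.0997, 0.1338]
tcp_rot: [[-0.005, 1.0, -0.0], [1.0, 0.005, 0.0], [0.0, -0.0, -1.0]]
force: [-0.1, 0.1, -0.2]
opening: 1.003
grasp_force: 0.0
```

```bash
python3 -c "
from h import *
rackpts();print(togo(.6182,-.0995))"
```

```text
side 936 X [-117.  -62.  -13.] Y [-18.  30.] Z [12. 92.] rect [-65.  52.  88. 110.  87.] top X -36.0 low X -64.0
side 131 X [-112.  -97.  -82.] Y [-33. -20.] Z [33. 89.] rect [-98.  61.  66.  10.  63.] top X -84.0 low X -109.0
scene 1121 X [-105.  -39.   -4.] Y [-37.  23.] Z [12. 92.] rect [-60.  53.  86. 113.  88.] top X -32.0 low X -39.0
(array([-0.0022, -0.0006, -0.    ]), array([ 0.6188, -0.0973,  0.1336]), 'toolx deg', np.float64(90.44))
```

Emit:
{"fn": "send_rows", "kwargs": {
  "plan": [
    [0,-0.001,-0.001,0.03,0],
    [0,0,0,0.03,0],
    [0,0,0,0.018,0],
    [255,0,0,0,0],
    [255,0,0,0,0],
    [255,0,0,0,0],
    [255,0,0,0,0],
    [255,0,0,0,0],
    [255,0,0,0,0],
    [255,0,0,0,0],
    [255,0,0,0,0],
    [255,0,0,0,0],
    [255,0,0,0,0],
    [255,0,0,0,0],
    [255,0,0,0,0],
    [255,0,0,0,0],
    [255,0,0,0,0],
    [255,0,0,0,0]
  ]
}}

```text
time_s: 75.73
position: [0.6173, -0.099, 0.056]
tcp_rot: [[-0.008, 1.0, -0.002], [1.0, 0.008, 0.0], [0.0, -0.002, -1.0]]
force: [-3.7, -0.6, 1.7]
opening: 0.155
grasp_force: 30.0
```

Emit:
{"fn": "send_rows", "kwargs": {
  "plan": [
    [255,0.006,0,0,0],
    [255,0.008,0,0,0],
    [255,0.008,0,0,0],
    [255,0.008,0,0,0],
    [255,0.006,0,0,0],
    [255,0.004,0,0,0],
    [255,0.004,0,0,0],
    [255,0.004,0,0,0],
    [255,0.004,0,0,0],
    [255,0.004,0,0,0],
    [255,0.004,0,0,0],
    [255,0.004,0,0,0],
    [255,0,0,0,0]
  ]
}}

```text
time_s: 76.82
position: [0.6169, -0.0335, 0.056]
tcp_rot: [[-0.009, 1.0, -0.002], [1.0, 0.009, 0.001], [0.001, -0.002, -1.0]]
force: [-5.2, -0.6, 2.5]
opening: 0.152
grasp_force: 30.0
```

```bash
python3 -c "
from h import *
rackpts();print(togo(.6182,-.0195))"
```

```text
side 419 X [-95. -63. -14.] Y [ 6. 31.] Z [12. 91.] rect [-50.  53.  68. 108.  27.] top X -77.0 low X -37.0
scene 1237 X [-91. -44.  -5.] Y [-37.  21.] Z [12. 93.] rect [-59.  51.  87. 111.  90.] top X -40.0 low X -47.0
(array([0.0141, 0.0015, 0.    ]), array([ 0.6168, -0.0336,  0.056 ]), 'toolx deg', np.float64(90.47))
```

Emit:
{"fn": "send_rows", "kwargs": {
  "plan": [
    [255,0.003,0,0,0],
    [255,0.003,0,0,0],
    [255,0.002,0,0,0],
    [255,0.002,0,0,0],
    [255,0,0,0,0]
  ]
}}

```text
time_s: 77.33
position: [0.6168, -0.0247, 0.056]
tcp_rot: [[-0.008, 1.0, -0.002], [1.0, 0.008, 0.0], [0.0, -0.002, -1.0]]
force: [-5.1, -0.9, 3.4]
opening: 0.154
grasp_force: 30.0
```

Emit:
{"fn": "send_rows", "kwargs": {
  "plan": [
    [255,0.0015,0,0,0],
    [255,0.0015,0,0,0],
    [255,0,0,0,0]
  ]
}}

```text
time_s: 77.58
position: [0.6168, -0.0227, 0.056]
tcp_rot: [[-0.009, 1.0, -0.002], [1.0, 0.009, -0.001], [-0.001, -0.002, -1.0]]
force: [-6.3, -5.1, 3.6]
opening: 0.152
grasp_force: 30.0
```

```bash
python3 -c "
from h import *
rackpts();print(togo(.6182,-.0195))"
```

```text
side 368 X [-85. -55.  -8.] Y [ 8. 31.] Z [11. 91.] rect [-45.  51.  81.  84.   1.] top X -63.0 low X -30.0
scene 1123 X [-81. -39.  -3.] Y [-37.  23.] Z [12. 92.] rect [-43.  51.  87.  83.  89.] top X -34.0 low X -44.0
(array([ 0.0032,  0.0014, -0.    ]), array([ 0.6168, -0.0227,  0.056 ]), 'toolx deg', np.float64(90.49))
```

Now the row is closing (spread about 82 mm). I'll push the last few mm gently.

Emit:
{"fn": "send_rows", "kwargs": {
  "plan": [
    [255,0.0015,0,0,0],
    [255,0.0015,0,0,0],
    [255,0,0,0,0]
  ]
}}

```text
time_s: 77.93
position: [0.6167, -0.0199, 0.056]
tcp_rot: [[-0.009, 1.0, -0.002], [1.0, 0.009, -0.002], [-0.002, -0.002, -1.0]]
force: [-7.3, -5.0, 2.7]
opening: 0.155
grasp_force: 30.0
```

Emit:
{"fn": "send_rows", "kwargs": {
  "plan": [
    [255,0.001,0,0,0],
    [255,0.001,0,0,0],
    [255,0,0,0,0]
  ]
}}

```text
time_s: 78.18
position: [0.6167, -0.0189, 0.056]
tcp_rot: [[-0.009, 1.0, -0.002], [1.0, 0.009, -0.003], [-0.003, -0.002, -1.0]]
force: [-7.0, -7.1, 3.2]
opening: 0.151
grasp_force: 30.0
```

Emit:
{"fn": "send_rows", "kwargs": {
  "plan": [
    [255,0.001,0,0,0],
    [255,0.001,0,0,0],
    [255,0,0,0,0]
  ]
}}

```text
time_s: 78.43
position: [0.6168, -0.0189, 0.056]
tcp_rot: [[-0.01, 1.0, -0.002], [1.0, 0.01, -0.006], [-0.006, -0.002, -1.0]]
force: [-7.0, -11.5, 3.6]
opening: 0.151
grasp_force: 30.0
```

```bash
python3 -c "
from h import *
rackpts();print(togo(.6182,-.0195))"
```

```text
side 376 X [-81. -49.  -6.] Y [ 8. 31.] Z [13. 92.] rect [-42.  51.  82.  81.  89.] top X -58.0 low X -23.0
scene 1078 X [-76. -37.   0.] Y [-37.  23.] Z [11. 93.] rect [-48.  51. 102.  86.   0.] top X -36.0 low X -38.0
(array([-0.0007,  0.0014,  0.    ]), array([ 0.6168, -0.0189,  0.056 ]), 'toolx deg', np.float64(90.57))
```

Snug: bookend travel puts the opening at 79.9 mm, which is 4 × 20 mm, and it stalls at 11 N. I'll release, lift away and inspect.

Emit:
{"fn": "send_rows", "kwargs": {
  "plan": [
    [255,-0.0005,0,0,0],
    [0,0,0,0,0],
    [0,0,0,0,0],
    [0,0,0,0,0],
    [0,0,0,0,0],
    [0,0,0,-0.03,0],
    [0,0,0,-0.04,0],
    [0,0,0,-0.04,0],
    [0,0,0,-0.04,0],
    [0,-0.035,0,0,0],
    [0,-0.035,0,0,0],
    [0,0,0,0,0],
    [0,0,0,0,0]
  ]
}}

```text
time_s: 79.62
position: [0.6191, -0.0867, 0.2066]
tcp_rot: [[-0.005, 1.0, 0.002], [1.0, 0.005, 0.0], [0.0, 0.002, -1.0]]
force: [-0.2, -0.0, -0.8]
opening: 0.955
grasp_force: 0.0
```

```bash
python3 -c "
from h import *
rackpts()
c=calibration('wrist');w,_=capture('wrist');m=blue(w)
for k in cv2.findContours(m,cv2.RETR_EXTERNAL,cv2.CHAIN_APPROX_NONE)[0]:
    if cv2.contourArea(k)<300: continue
    P=wpt(c,k[:,0,0],k[:,0,1],.09)[:,:2]-SF
    X=(P@[-.008,1])*1000;Y=(P@[-1,-.008])*1000
    print('wrist top',X.min().round(1),X.max().round(1))
    for a in range(-95,5,10):
        b=(X>a)&(X<a+10)
        if b.any():print(a,Y[b].min().round(1),Y[b].max().round(1),end=' | ')
    print()
r,e=capture('scene');q,e=capture('side')
cv2.imwrite('pics/f.png',np.hstack([cv2.resize(w[0:260,200:460],(400,400),interpolation=2),cv2.resize(r[220:310,280:370],(400,400),interpolation=2)]))
"
```

```text
side 744 X [-82. -51.  -8.] Y [-30.  31.] Z [18. 93.] rect [-44.  51.  84.  81.  88.] top X -47.0 low X -29.0
scene 1096 X [-77. -38.   1.] Y [-37.  23.] Z [11. 92.] rect [-49.  52.  88.  98.  87.] top X -37.0 low X -40.0
wrist top -80.2 -73.3
-85 -36.0 24.8 | -75 -35.2 24.7 | 
wrist top -72.4 -53.3
-75 -36.0 24.7 | -65 -35.9 25.4 | -55 -34.3 25.4 | 
wrist top -52.1 -33.3
-55 -34.3 25.4 | -45 -34.3 26.1 | -35 -34.3 26.1 | 
wrist top -32.4 -13.2
-35 -34.4 26.1 | -25 -34.4 29.2 | -15 -31.4 28.5 | 
wrist top -12.3 -0.6
-15 -31.4 29.3 | -5 -31.5 29.3 |
```

View pics/f.png

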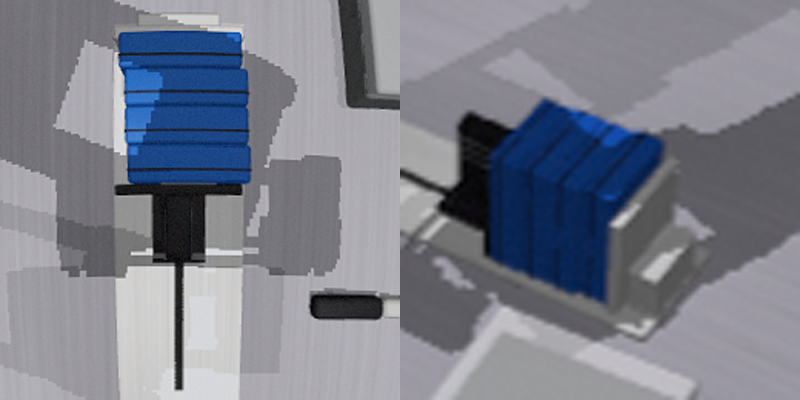

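The view shows all four cases upright with no gaps, bookend at crop (180,188). But B, C and D sit 4–5 mm towards world +x of the rack's centre (A is fine). I'll centre them with light squeezes.

```bash
python3 -c "
from h import *
print(togo(.6172,.0245))"
```

```text
(array([1.086e-01, 1.000e-04, 1.000e-04]), array([ 0.6181, -0.084 ,  0.2057]), 'toolx deg', np.float64(90.54))
```

Emit:
{"fn": "send_rows", "kwargs": {
  "plan": [
    [0,0.036,0,0,0],
    [0,0.036,0,0,0],
    [0,0.0366,0,0,0],
    [0,0,0,0.04,0],
    [0,0,0,0.04,0],
    [0,0,0,0.04,0],
    [0,0,0,0.025,0],
    [0,0,0,0,0],
    [0,0,0,0,0]
  ]
}}

```text
time_s: 80.62
position: [0.6163, 0.0242, 0.0598]
tcp_rot: [[-0.009, 1.0, -0.004], [1.0, 0.009, 0.001], [0.001, -0.004, -1.0]]
force: [-0.1, -0.4, 0.4]
opening: 1.002
grasp_force: 0.0
```

Emit:
{"fn": "send_rows", "kwargs": {
  "plan": [
    [255,0,0,0,0],
    [255,0,0,0,0],
    [255,0,0,0,0],
    [255,0,0,0,0],
    [255,0,0,0,0],
    [255,0,0,0,0],
    [255,0,0,0,0],
    [255,0,0,0,0],
    [255,0,0,0,0]
  ]
}}

```text
time_s: 81.37
position: [0.6195, 0.0229, 0.0629]
tcp_rot: [[-0.008, 1.0, 0.005], [1.0, 0.008, -0.001], [-0.001, 0.005, -1.0]]
force: [2.6, -0.0, 6.1]
opening: 0.71
grasp_force: 30.0
```

Emit:
{"fn": "send_rows", "kwargs": {
  "plan": [
    [255,0,-0.0015,0,0],
    [255,0,-0.0015,0,0],
    [255,0,0,0,0]
  ]
}}

```text
time_s: 81.62
position: [0.6182, 0.0228, 0.063]
tcp_rot: [[-0.007, 1.0, 0.009], [1.0, 0.007, -0.001], [-0.001, 0.009, -1.0]]
force: [5.0, 1.1, 5.5]
opening: 0.712
grasp_force: 30.0
```

Emit:
{"fn": "send_rows", "kwargs": {
  "plan": [
    [255,0,-0.0015,0,0],
    [255,0,-0.0005,0,0],
    [255,0,0,0,0]
  ]
}}

```text
time_s: 81.87
position: [0.6165, 0.0228, 0.063]
tcp_rot: [[-0.008, 1.0, 0.009], [1.0, 0.008, -0.001], [-0.001, 0.009, -1.0]]
force: [4.9, 1.1, 5.0]
opening: 0.708
grasp_force: 30.0
```

Emit:
{"fn": "send_rows", "kwargs": {
  "plan": [
    [0,0,0,0,0],
    [0,0,0,0,0],
    [0,0,0,0,0],
    [0,0,0,0,0],
    [0,0,0,0,0],
    [0,0.01,0.0015,0,0],
    [0,0.01,0.0015,0,0],
    [0,0,0,0,0],
    [255,0,0,0,0],
    [255,0,0,0,0],
    [255,0,0,0,0],
    [255,0,0,0,0],
    [255,0,0,0,0],
    [255,0,0,0,0],
    [255,0,0,0,0],
    [255,0,0,0,0],
    [255,0,0,0,0]
  ]
}}

```text
time_s: 83.28
position: [0.6174, 0.043, 0.0621]
tcp_rot: [[-0.008, 1.0, 0.005], [1.0, 0.008, -0.0], [-0.0, 0.005, -1.0]]
force: [5.3, 1.0, 3.7]
opening: 0.709
grasp_force: 30.0
```

Good: TCP x = 0.6174, close to the rack's centre line. Release, rise, and check.

Emit:
{"fn": "send_rows", "kwargs": {
  "plan": [
    [255,0,-0.0005,0,0],
    [255,0,0,0,0],
    [0,0,0,0,0],
    [0,0,0,0,0],
    [0,0,0,0,0],
    [0,0,0,0,0],
    [0,0,0,0,0],
    [0,0,0,-0.03,0],
    [0,0,0,-0.04,0],
    [0,0,0,-0.04,0],
    [0,0,0,-0.04,0],
    [0,-0.035,0,0,0],
    [0,-0.035,0,0,0],
    [0,-0.035,0,0,0],
    [0,-0.025,0,0,0],
    [0,0,0,0,0],
    [0,0,0,0,0]
  ]
}}

```text
time_s: 84.7
position: [0.6145, -0.0879, 0.2103]
tcp_rot: [[-0.005, 1.0, -0.003], [1.0, 0.005, 0.001], [0.001, -0.003, -1.0]]
force: [-0.3, -0.3, -0.2]
opening: 1.001
grasp_force: 0.0
```

```bash
cat >> h.py <<'E'
def final():
    rackpts()
    c=calibration('wrist');w,_=capture('wrist');m=blue(w)
    for k in cv2.findContours(m,cv2.RETR_EXTERNAL,cv2.CHAIN_APPROX_NONE)[0]:
        if cv2.contourArea(k)<300: continue
        P=wpt(c,k[:,0,0],k[:,0,1],.09)[:,:2]-SF
        X=(P@[-.008,1])*1000;Y=(P@[-1,-.008])*1000
        print('X',X.min().round(1),X.max().round(1),[(a,Y[(X>a)&(X<a+10)].min().round(1),Y[(X>a)&(X<a+10)].max().round(1)) for a in range(-95,5,10) if ((X>a)&(X<a+10)).any()])
    return w
E
python3 -c "
from h import *
final();print(togo(.618,-.0195))"
```

```text
side 725 X [-81. -55.  -9.] Y [-26.  32.] Z [17. 93.] rect [-44.  52.  84.  79.  88.] top X -48.0 low X -42.0
scene 1087 X [-77. -38.   0.] Y [-35.  25.] Z [11. 93.] rect [-45.  51.  85.  93.  89.] top X -40.0 low X -41.0
X -80.3 -53.3 [(-85, np.float64(-32.7), np.float64(27.5)), (-75, np.float64(-32.6), np.float64(27.5)), (-65, np.float64(-32.6), np.float64(29.7)), (-55, np.float64(-30.2), np.float64(29.7))]
X -52.4 -33.1 [(-55, np.float64(-30.2), np.float64(29.7)), (-45, np.float64(-32.5), np.float64(29.7)), (-35, np.float64(-32.5), np.float64(27.3))]
X -32.2 -13.2 [(-35, np.float64(-32.6), np.float64(27.3)), (-25, np.float64(-32.6), np.float64(28.9)), (-15, np.float64(-31.1), np.float64(28.9))]
X -12.3 -0.5 [(-15, np.float64(-31.1), np.float64(29.0)), (-5, np.float64(-31.2), np.float64(29.0))]
(array([0.066 , 0.0037, 0.0001]), array([ 0.6149, -0.0855,  0.2106]), 'toolx deg', np.float64(90.51))
```

Everything is within about 2.5 mm of centre. One last bookend push to confirm it's snug.

Emit:
{"fn": "send_rows", "kwargs": {
  "plan": [
    [0,0.033,0.0015,0,0],
    [0,0.033,0.0015,0,0],
    [0,0,0,0.04,0],
    [0,0,0,0.04,0],
    [0,0,0,0.04,0],
    [0,0,0,0.034,0],
    [255,0,0,0,0],
    [255,0,0,0,0],
    [255,0,0,0,0],
    [255,0,0,0,0],
    [255,0,0,0,0],
    [255,0,0,0,0],
    [255,0,0,0,0],
    [255,0,0,0,0],
    [255,0,0,0,0],
    [255,0,0,0,0],
    [255,0,0,0,0],
    [255,0,0,0,0],
    [255,0,0,0,0],
    [255,0,0,0,0]
  ]
}}

```text
time_s: 86.52
position: [0.6167, -0.0208, 0.0569]
tcp_rot: [[-0.008, 1.0, -0.003], [1.0, 0.008, 0.0], [0.0, -0.003, -1.0]]
force: [-4.0, -0.8, 2.7]
opening: 0.155
grasp_force: 30.0
```

Emit:
{"fn": "send_rows", "kwargs": {
  "plan": [
    [255,0.001,0,0,0],
    [255,0.001,0,0,0],
    [255,0.001,0,0,0],
    [255,0,0,0,0]
  ]
}}

```text
time_s: 86.85
position: [0.6167, -0.0207, 0.057]
tcp_rot: [[-0.01, 1.0, -0.003], [1.0, 0.01, -0.005], [-0.005, -0.003, -1.0]]
force: [-4.8, -8.8, 2.3]
opening: 0.154
grasp_force: 30.0
```

Emit:
{"fn": "send_rows", "kwargs": {
  "plan": [
    [255,0.001,0,0,0],
    [255,0.001,0,0,0],
    [255,0,0,0,0],
    [255,-0.0015,0,0,0],
    [0,0,0,0,0],
    [0,0,0,0,0],
    [0,0,0,0,0],
    [0,0,0,0,0],
    [0,0,0,-0.03,0],
    [0,0,0,-0.04,0],
    [0,0,0,-0.04,0],
    [0,0,0,-0.04,0],
    [0,-0.035,0,0,0],
    [0,-0.035,0,0,0],
    [0,0,0,0,0],
    [0,0,0,0,0]
  ]
}}

```text
time_s: 88.18
position: [0.6192, -0.0886, 0.2074]
tcp_rot: [[-0.005, 1.0, 0.001], [1.0, 0.005, 0.0], [0.0, 0.001, -1.0]]
force: [0.4, -0.1, -0.7]
opening: 0.959
grasp_force: 0.0
```

```bash
python3 -c "
from h import *
w=final();cv2.imwrite('pics/f2.png',cv2.resize(w[0:260,180:480],None,fx=2,fy=2))"
```

```text
side 728 X [-81. -55.  -8.] Y [-27.  32.] Z [17. 93.] rect [-43.  51.  81.  85.   0.] top X -49.0 low X -43.0
scene 1089 X [-77. -38.   1.] Y [-35.  25.] Z [11. 93.] rect [-44.  51.  86.  92.  90.] top X -36.0 low X -43.0
X -79.8 -33.3 [(-85, np.float64(-32.4), np.float64(27.8)), (-75, np.float64(-33.1), np.float64(27.8)), (-65, np.float64(-33.1), np.float64(29.2)), (-55, np.float64(-30.7), np.float64(29.2)), (-45, np.float64(-32.3), np.float64(29.1)), (-35, np.float64(-32.3), np.float64(27.6))]
X -32.2 -13.3 [(-35, np.float64(-32.3), np.float64(27.6)), (-25, np.float64(-32.3), np.float64(28.4)), (-15, np.float64(-31.6), np.float64(28.4))]
X -12.3 -0.8 [(-15, np.float64(-31.7), np.float64(29.2)), (-5, np.float64(-31.7), np.float64(29.3))]
```

View pics/f2.png

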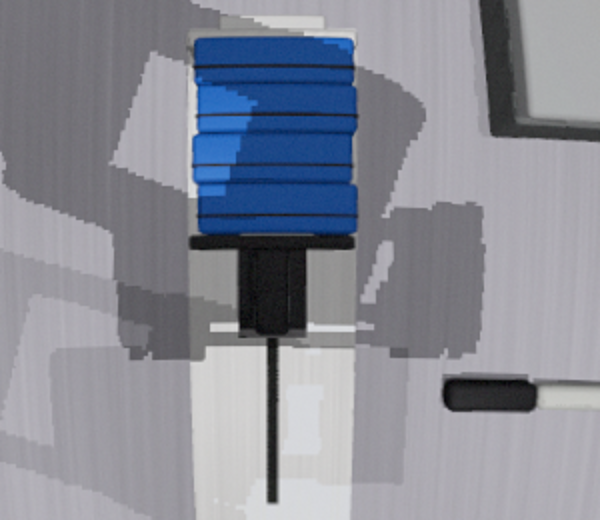

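The four cases stand upright and snug between the stop (275,35) and the bookend (272,242), centred. The marker and tip box are untouched.

```bash
python3 -c "
from rig import *
print(hand_in())"
```

```text
the job is handed in; nothing more can be done
None
```

All four blue slide cases are filed upright and snug between the stop and the bookend, centred to within about 3 mm, and the job is handed in at about 88 s of robot time.

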